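Load the kiln shelf of a top-hat kiln

ROBOT

A 6-joint arm with a two-finger parallel gripper is mounted at the origin on the work surface. World frame = base frame: x ahead of the robot, y to its left, z up, the work surface at z = 0. Lengths are in mm, angles in rad, forces in N, time in s.
With the tool pointing down it reaches from about 425 to 925 mm from the base axis. Payload 12.5 kg.
Tool frame: the origin (TCP) lies on the centre line of the jaws, within the pads' length; the fingertips stand 19 mm ahead of it and the grasp point (between the pads) is the TCP; y points along the fingers, z is the direction in which the jaws open and shut, and the axes are right-handed (so a half turn about y gives the same grasp; the last joint's range is limited). The gripper opens to 85 mm and grips with 20 to 120 N. Pads are 22 mm wide; open, the fingers measure 114 mm over their backs; the gripper's body (76 mm by 85 mm) begins 54 mm behind the grasp point. The pads swing forward as they close: fully open they stand 13 mm farther back than shut.
Start: joints at [1.037, 0.491, 1.559, -0, 1.092, -0.106], TCP at [259.278, 568.698, 250.327] pointing down, gripper open.
Joint ranges: [-3.1, 3.1], [-0.84, 2.19], [0.05, 2.79], [-1.13, 4.28], [0.06, 2.93], [-2.69, 2.69]. Speed limits (rad/s): [2.22, 2.22, 2.79, 3.14, 3.14, 3.14].

INTERFACE

Orientations are given as a unit quaternion [w, x, y, z].
In Python, from station import bot gives the robot as it stands. The module is installed in compiled form; this text tells all that it offers.
- The arm moves only by the tool send_rows, never from a script. Its argument "commands" is one flat list of numbers, 7 for each row, row after row: the shift along the tool's x, y, z in mm, then the turn, a rotation vector about the tool's x, y, z in rad, then the opening, from 0 (shut) to 1 (fully open). In form: [tx, ty, tz, ax, ay, az, claw, tx, ty, tz, ax, ay, az, claw, ...]. A call has 1 to 20 rows; each row shifts and turns the pose as measured when the row begins, along the tool's axes as they then stand; what a row does not reach is not made up. A row lasts 1/10 s, in which the tool goes at most 50 mm and 8.59 degrees, less where a joint would pass 70% of its speed; a pose out of reach is approached as far as the arm can. A call with a gripper value outside its range is refused whole. The fingers move at their own pace and stop on an object; "force" is the grip in N (left out, the last holds). Time passes only in rows, so rows that do not move let the fingers close. It gives the time, the measured TCP pose, the force and the opening at its end, in the units of the state.
- bot.sense(): the state, without advancing time (a new reading comes with each control period).
- bot.get_image(name): name is "side" or "top" or "wrist"; returns a dict with "img" (480x640x3 uint8, blue, green, red), "depth" (480x640 float32, mm along the optical axis (not along the pixel's ray), 0 where there is no reading), "fov_y" (degrees; the focal length in pixels is half the picture's height over the tangent of half this angle, whatever the lens; pixels are square), "cx", "cy" (the principal point, pixels), "position" and "attitude" of the camera in the world. Camera axes: x right, y down, z forward; pixel columns grow to the right and rows downward; lengths in mm; the calibration is good to about 2 mm. The wrist camera is an equidistant fisheye: a pixel r from the principal point sees the ray r / f radians off the axis. A picture is of the moment at which its call begins.
- bot.close_job(): hands the job in, once; it reports no verdict.
Trained networks look in the newest picture that a camera, given by its name, has taken for a name from the list of things; names that differ only in an ending like _2 or _b are one class to them, and where a whole thing is asked for, a point or a joint stands for the part that bears it (a point fixed in the world has none). Each returns a list of dicts, best first, with "confidence" (0 to 1); they miss things now and then, are a little off and sometimes report something else, mostly with a low value. They report only what shows in the picture. A call takes as long as a camera call.
- bot.outline_of(camera, target): "pixels" (480x640 bool, what is visible of it) and "centre" ([column, row] in pixels, amid what is visible of it).
The state is a dict: "time": time; "joint_positions": joint angles; "qvel": joint speeds; "joint_torque": joint torques, N m; "tcp_pos": TCP position; "orientation": TCP orientation; "contact_force": force on the tool from outside, world axes, zero at the start; "moment": the same for the moment, N m; "gripper_width": finger opening in mm.
Only numpy, scipy, OpenCV 4.12 (cv2) and the standard library are available. Lean on these libraries where they do the work, as an engineer would, in place of code of your own. Each camera call takes 0.05 s, during which the arm holds its last target.

TASK

Finish loading the kiln shelf from the ware board: set the brown stub squarely on the short post so that all three posts are level, stand the jar in the middle of the shelf with its lid on, and stand the mug in the middle of the drip cookie with its handle pointing away from the jar. Place the cone pack midway between the two front posts, in line with them, with its row of cones running left to right so that all three show from the front. Set everything down gently and do not push or knock over the posts or the cookie.

Things in the scene. Friction and masses are not known exactly. Their poses are not given: they have to be found in the camera images.
- hearth: Fixed kiln base, front to robot (yaw under 0.1), left or right; the green ware board (18 mm high) is on the other side. Steel tray 360 x 390 mm with brick floor 65 mm high; centred on it a white kiln shelf 250 (x) x 285 (y) mm, top 90 mm above the table. Origin: centre, table level; x to the back, y left, z up. Posts stand at x, y = (-90, 110), (-90, -110) and (90, 0) mm, shuffled, within 5 mm.
- post_square: Tall cream square kiln post standing loose on the kiln shelf, 38 x 38 x 76 mm high, 0.24 kg. Origin: centre of its underside; x, y square to its sides, z up.
- post_round: Tall grey round kiln post with a dark hole in its top, loose on the kiln shelf, 40 mm across, 76 mm high, 0.22 kg. Origin: centre of its underside; z up.
- post_short: Short brown square kiln post, loose on the kiln shelf, 38 x 38 x 51 mm high, 0.17 kg: with the stub on it, it is as high as the other two. Origin: centre of its underside; x, y square to its sides, z up.
- cookie: Drip cookie: flat terracotta disc with a white top, loose on the kiln shelf, 84 mm across, 7 mm thick, 0.09 kg. It lies 85 mm left or right of the shelf's middle; a green bud vase, 54 mm across and 66 mm high, stands 85 mm to the other side and stays there. Origin: centre of its underside; z up.
- jar: Pink-buff unglazed round jar, open on top, 60 mm across (52 at the foot), 46 mm high, wall 5 mm (mouth 50 mm), 0.11 to 0.18 kg. Upright on the ware board at the start. Origin: centre of its underside; z up.
- jar_lid: Lid of the jar, same clay, right way up on the ware board: a flange 41 mm across (37 below), 6 mm high; above it a disc 60 mm across, 5 mm thick; on top a round knob 19 to 21 mm across, 14 mm high; in all 25 mm high, 0.05 kg. Origin: centre of the flange's underside; z up. Seated, the flange hangs in the jar's mouth, origin 40 mm above the jar's.
- mug: Small blue mug, open on top, 62 mm across, 58 mm high, wall 4 mm, 0.12 to 0.19 kg, with one ear handle 9 mm thick on its +y side that reaches 55 mm from the mug's axis. Upright on the ware board at the start, its handle roughly towards the robot. Origin: centre of its underside; z up.
- cone_pack: Cone pack: a brown clay bar 72 (x) x 24 (y) x 14 mm high with three slim pyrometric cones (cream, pink, grey) in a row along x, leaning towards +x, tips 56 mm above the underside; 0.05 to 0.075 kg. Grip the bar across y. Origin: centre of its underside; z up.
- stub: Brown square stub post (extension piece), 38 x 38 x 25 mm high, 0.065 to 0.1 kg, on the ware board at the start. Origin: centre of its underside; x, y square to its sides, z up.

How it is judged (in metres and radians):
At the end, for the whole second after the job is handed in: At rest, upright: stub on short post within 8 mm, sides square to 0.22 rad; lid seated on jar (7 mm); jar mid-shelf, cones midway between front post places (15 mm in x and y), row left-right to 0.25 rad; mug on cookie (10 mm), handle away from jar to about 45 deg; posts, cookie moved under 12 mm (horizontal distance between stub and post_short below 0.008 m and z of stub in the frame of post_short between 0.048 and 0.055 m and (angle between the x axis of stub and the x axis of post_short, either way round below 0.22 rad or angle between the x axis of stub and the y axis of post_short, either way round below 0.22 rad) and x of jar in the frame of hearth between -0.015 and 0.015 m and y of jar in the frame of hearth between -0.015 and 0.015 m and z of jar in the frame of hearth between 0.087 and 0.094 m and horizontal distance between jar_lid and jar below 0.007 m and z of jar_lid in the frame of jar between 0.037 and 0.043 m and horizontal distance between mug and cookie below 0.01 m and z of mug in the frame of cookie between 0.0045 and 0.01 m and y of jar in the frame of mug below -0.055 m and x of cone_pack in the frame of hearth between -0.105 and -0.075 m and y of cone_pack in the frame of hearth between -0.015 and 0.015 m and z of cone_pack in the frame of hearth between 0.087 and 0.094 m and angle between the x axis of cone_pack and the y axis of hearth, either way round below 0.25 rad and angle between each of stub, jar, jar_lid, mug, cone_pack, post_square, post_round, post_short, cookie's own z axis and vertical below 0.07 rad and linear speed of each of stub, jar, jar_lid, mug, cone_pack below 0.02 m/s and distance of each of post_square, post_round, post_short, cookie from where it was at the start of the episode below 0.012 m); the robot touches nothing.
It fails at once if a post or the drip cookie already on the kiln shelf is pushed more than 12 mm or tipped (distance of any of post_square, post_round, post_short, cookie from where it was at the start of the episode above 0.012 m or angle between any of post_square, post_round, post_short, cookie's own z axis and vertical above 0.15 rad).
It fails at once if a piece is slammed down (more than 80 N between it and what it is set on) (contact force between any of jar, cone_pack and hearth above 80 N or contact force between mug and cookie above 80 N or contact force between jar_lid and jar above 80 N or contact force between stub and post_short above 80 N).
It fails at once if a piece falls through the air, let go more than 20 mm above the height where it belongs ((height (world z) of jar above 0.11 m and contact force between jar and anything else below 0.02 N) or (height (world z) of cone_pack above 0.11 m and contact force between cone_pack and anything else below 0.02 N) or (height (world z) of mug above 0.117 m and contact force between mug and anything else below 0.02 N) or (height (world z) of jar_lid above 0.15 m and contact force between jar_lid and anything else below 0.02 N) or (height (world z) of stub above 0.161 m and contact force between stub and anything else below 0.02 N)).
It also fails if it takes over 131 s, if anything falls off the work surface, if the arm or the gripper's body presses on something with over 40 N, if the wrist force passes 120 N, or if a joint passes its speed limit or range.

## Working session

There is one attempt and no reset: what is moved stays moved. The work goes in short steps, Python scripts to look and compute and a tool call to move; the robot and the scene stay as the last step left them, time stands still between calls to the robot, and variables do not carry over. Pictures are saved under pics/ and viewed, and the job is handed in when it is done.

Besides the shell and the picture viewer there is one more tool, called after "Emit:" in YAML: its name, and indented under it one key for each argument. send_rows: Moves the arm, as the interface text tells. Its arguments: {"type":"object","properties":{"commands":{"type":"array"},"force":{"type":"number"}},"required":["commands"]}

```bash
mkdir -p pics; python3 - <<'E'
from station import bot
import cv2
s=bot.sense()
print(s)
for n in("side","top","wrist"):
    d=bot.get_image(n); cv2.imwrite(f"pics/{n}0.png",d["img"]); print(n,d["fov_y"],d["cx"],d["cy"],d["position"],d["attitude"])
E
```

```text
{'time': 0.0, 'joint_positions': array([ 1.03741866e+00,  4.91580868e-01,  1.55946945e+00, -1.86330026e-05,
        1.09170046e+00, -1.05589976e-01]), 'qvel': array([ 0.00015088, -0.00180748, -0.00020066,  0.00055582,  0.00023934,
        0.00034176]), 'joint_torque': array([ 2.21702037e-03, -6.18456459e+01, -2.61600244e+01, -2.14867373e-05,
        3.99870696e-03, -1.76495064e-05]), 'tcp_pos': array([259.15504584, 568.50449391, 249.70760274]), 'orientation': array([-0.69060304,  0.69138419, -0.15021522,  0.14996911]), 'contact_force': array([ 0.25787929,  0.25829463, -0.59147314]), 'moment': array([-0.06407013, -0.00733103, -0.0218827 ]), 'gripper_width': 85.4612578905571}
side 54.99463147887143 323.7385209625562 237.44060602528987 [  64.84929245 -494.28170518  578.39819918] [-0.42389015  0.82813662 -0.32100443  0.17737824]
top 53.84356010843154 319.60907904468434 234.2696403073017 [ 501.98561604    4.02219684 1005.72958749] [ 0.01633396 -0.69661544  0.71715003 -0.0124884 ]
wrist 65.70646984690485 316.5966574093987 242.9764965464948 [198.96721917 595.58399317 373.47455818] [0.11066572 0.83351121 0.53652188 0.07180826]
```

View pics/top0.png

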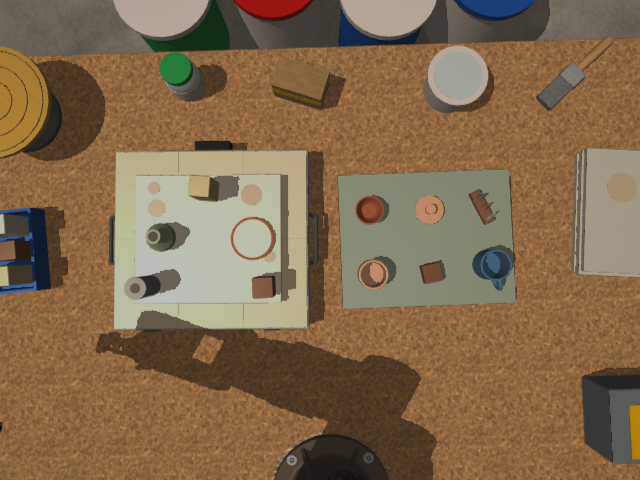

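View pics/side0.png

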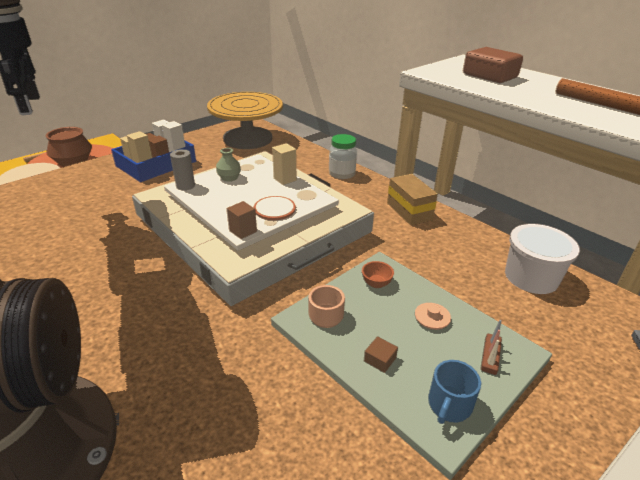

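View pics/wrist0.png

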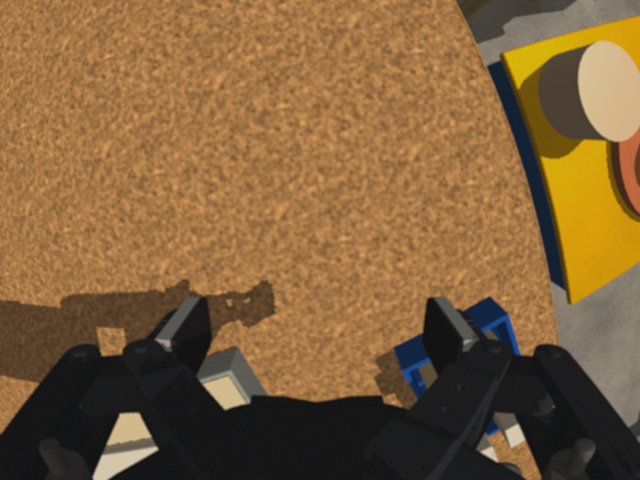

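```bash
cat > h.py <<'E'
from station import bot
import numpy as np, cv2
from scipy.spatial.transform import Rotation as R
def rot(q): return R.from_quat([q[1],q[2],q[3],q[0]])
def cloud(d):
    f=240/np.tan(np.radians(d["fov_y"])/2)
    v,u=np.mgrid[0:480,0:640]; z=d["depth"]
    p=np.stack([(u-d["cx"])/f*z,(v-d["cy"])/f*z,z],-1)
    w=p@rot(d["attitude"]).as_matrix().T+np.array(d["position"])
    w[z==0]=np.nan
    return w
def st():
    s=bot.sense(); M=rot(s["orientation"]).as_matrix()
    print("t",round(s["time"],2),"tcp",s["tcp_pos"].round(1),"x",M[:,0].round(3),"y",M[:,1].round(3),"z",M[:,2].round(3),"F",s["contact_force"].round(1),"w",round(s["gripper_width"],1),"q",s["joint_positions"].round(3)); return s,M
E
python3 - <<'E'
from h import *
st()
names="hearth post_square post_round post_short cookie jar jar_lid mug cone_pack stub".split()
import pickle
out={}
for c in("top","side"):
    d=bot.get_image(c); W=cloud(d); out[c]=(d,{})
    for n in names:
        r=bot.outline_of(c,n)
        for k,e in enumerate(r[:2]):
            m=e["pixels"]; P=W[m]; P=P[~np.isnan(P[:,0])]
            if k==0: out[c][1][n]=e
            zt=np.percentile(P[:,2],95)
            T=P[P[:,2]>zt-6]
            print(c,n,round(e["confidence"],2),np.round(e["centre"]),m.sum(),"med",np.median(P,0).round(0),"top z",round(zt,1),"topmean",T.mean(0).round(1),"mid",((T.min(0)+T.max(0))/2).round(1))
pickle.dump(out,open("o.pkl","wb"))
E
```

```text
t 0.15 tcp [259.2 568.5 249.9] x [ 0.91  -0.415 -0.   ] y [-0.    -0.001 -1.   ] z [ 0.415  0.91  -0.001] F [ 0.1 -0.5  0.3] w 85.5 q [ 1.037  0.491  1.559  0.     1.092 -0.106]
top hearth 0.94 [209. 236.] 32163 med [538. 223.  68.] top z 92.2 topmean [538.7 230.4  90.6] mid [537.9 226.9 127.7]
top post_square 0.71 [203. 188.] 675 med [627. 215. 165.] top z 168.1 topmean [629.3 221.1 165.9] mid [629.2 220.8 166.4]
top post_round 0.71 [141. 289.] 730 med [451. 330. 164.] top z 168.2 topmean [450.4 338.  166.3] mid [450.5 338.6 166. ]
top post_short 0.9 [261. 287.] 495 med [444. 114. 141.] top z 143.4 topmean [443.5 115.9 140.9] mid [443.3 116.1 141.2]
top cookie 0.95 [253. 239.] 1433 med [536. 138.  97.] top z 100.0 topmean [535.7 138.9  97.5] mid [536.7 139.   98.3]
top jar 0.56 [370. 275.] 682 med [457. -98.  25.] top z 64.6 topmean [458.  -95.1  63.2] mid [457.5 -95.2  62.6]
top jar_lid 0.84 [431. 207.] 588 med [ 586. -218.   29.] top z 43.1 topmean [ 586.8 -219.    42.5] mid [ 587.3 -219.    42.2]
top mug 0.87 [494. 268.] 1075 med [ 467. -344.   44.] top z 75.9 topmean [ 469.  -33
[... 1401 characters left out ...]
-97.  49.] top z 65.0 topmean [454.9 -97.6  63.3] mid [456.  -96.8  63.1]
side jar 0.41 [454. 391.] 2596 med [ 464. -336.   56.] top z 76.8 topmean [ 467.6 -336.9   75.2] mid [ 469.6 -335.6   75.1]
side jar_lid 0.73 [431. 316.] 704 med [ 581. -223.   30.] top z 43.9 topmean [ 584.5 -220.4   43. ] mid [ 585.3 -219.7   42.3]
side mug 0.91 [454. 393.] 2567 med [ 464. -336.   56.] top z 76.7 topmean [ 467.1 -337.2   75.2] mid [ 469.4 -336.2   75.1]
side cone_pack 0.8 [488. 349.] 759 med [ 577. -333.   33.] top z 67.5 topmean [ 588.1 -329.2   67.8] mid [ 590.1 -328.4   68.5]
side stub 0.76 [379. 354.] 795 med [ 449. -223.   43.] top z 44.8 topmean [ 453.9 -219.6   43.4] mid [ 455.5 -219.3   42.6]
```

```bash
python3 - <<'E'
from h import *
import pickle
out=pickle.load(open("o.pkl","rb"))
def rect(P):
    P=P.astype(np.float32); 
    (c,s,a)=cv2.minAreaRect(P[:,:2]); return np.round(c,1),np.round(s,1),round(a,1)
for c in("top","side"):
    d,E=out[c]; W=cloud(d)
    for n,zl,zh in(("post_short",137,146),("stub",39,48),("post_square",162,171)):
        if n in E:
            P=W[E[n]["pixels"]]; P=P[(P[:,2]>zl)&(P[:,2]<zh)]; 
            P=P[np.all(np.abs(P-np.median(P,0))<28,1)]
            print(c,n,len(P),rect(P))
    P=W[(W[...,2]>86)&(W[...,2]<94)&(np.abs(W[...,1]-225)<170)&(np.abs(W[...,0]-538)<150)]
    print(c,"shelf",rect(P), np.median(P[:,2]))
    P=W[(W[...,2]>59)&(W[...,2]<75)&(np.abs(W[...,1]-225)<220)&(np.abs(W[...,0]-538)<210)]
    print(c,"brick",rect(P))
    # mug
    P=W[E["mug"]["pixels"]]; P=P[~np.isnan(P[:,0])]; Q=P[(P[:,2]>66)]
    A=np.c_[2*Q[:,:2],np.ones(len(Q))]
    print("mug top mid",(Q.min(0)+Q.max(0))/2)
    ctr=np.array([468.5,-335.5]); rr=np.hypot(*(P[:,:2]-ctr).T); H=P[(rr>36)&(rr<70)&(P[:,2]>25)]
    v=H[:,:2].mean(0)-ctr; print("handle",len(H),v,np.degrees(np.arctan2(v[1],v[0])),rr.max())
    # cone pack
    reg=(np.abs(W[...,0]-585)<60)&(np.abs(W[...,1]+325)<55)
    P=W[reg&(W[...,2]>24)&(W[...,2]<38)]; print(c,"bar",len(P),rect(P))
    P=W[reg&(W[...,2]>50)]; print(P[:60:6].round(0))
d,_=out["top"]
im=d["img"]
cv2.imwrite("pics/crop1.png",np.hstack([cv2.resize(im[180:300,425:525],None,fx=4,fy=4,interpolation=cv2.INTER_CUBIC),cv2.resize(im[190:310,120:220],None,fx=4,fy=4)]))
ds,_=out["side"]
cv2.imwrite("pics/crop2.png",cv2.resize(ds["img"][300:430,400:560],None,fx=4,fy=4,interpolation=cv2.INTER_CUBIC))
E
```

```text
Traceback (most recent call last):
cv2.error: OpenCV(4.12.0) /io/opencv/modules/imgproc/src/convhull.cpp:143: error: (-215:Assertion failed) total >= 0 && (depth == CV_32F || depth == CV_32S) in function 'convexHull'
```

```bash
python3 - <<'E'
from h import *
import pickle
out=pickle.load(open("o.pkl","rb"))
def rect(P):
    P=np.ascontiguousarray(P[:,:2],dtype=np.float32)
    (c,s,a)=cv2.minAreaRect(P); return np.round(c,1),np.round(s,1),round(a,1)
for c in("top","side"):
    d,E=out[c]; W=cloud(d)
    for n,zl,zh in(("post_short",137,146),("stub",39,48),("post_square",162,171)):
        if n in E:
            P=W[E[n]["pixels"]]; P=P[(P[:,2]>zl)&(P[:,2]<zh)]; 
            P=P[np.all(np.abs(P-np.median(P,0))<28,1)]
            print(c,n,len(P),rect(P))
    P=W[(W[...,2]>86)&(W[...,2]<94)&(np.abs(W[...,1]-225)<170)&(np.abs(W[...,0]-538)<150)]
    print(c,"shelf",rect(P), np.median(P[:,2]))
    P=W[(W[...,2]>59)&(W[...,2]<75)&(np.abs(W[...,1]-225)<220)&(np.abs(W[...,0]-538)<210)]
    print(c,"brick",rect(P))
    P=W[E["mug"]["pixels"]]; P=P[~np.isnan(P[:,0])]
    ctr=np.array([468.5,-335.5]); rr=np.hypot(*(P[:,:2]-ctr).T); H=P[(rr>36)&(rr<70)&(P[:,2]>25)]
    v=H[:,:2].mean(0)-ctr; print("handle",len(H),v,np.degrees(np.arctan2(v[1],v[0])),rr.max())
    reg=(np.abs(W[...,0]-585)<60)&(np.abs(W[...,1]+325)<55)
    P=W[reg&(W[...,2]>24)&(W[...,2]<38)]; print(c,"bar",len(P),rect(P))
    P=W[reg&(W[...,2]>50)]; print(P[:60:6].round(0))
d,_=out["top"]
im=d["img"]
cv2.imwrite("pics/crop1.png",np.hstack([cv2.resize(im[180:300,425:525],None,fx=4,fy=4,interpolation=cv2.INTER_CUBIC),cv2.resize(im[190:310,220:320],None,fx=4,fy=4)]))
ds,_=out["side"]
cv2.imwrite("pics/crop2.png",cv2.resize(ds["img"][300:430,400:560],None,fx=4,fy=4,interpolation=cv2.INTER_CUBIC))
E
```

```text
top post_short 428 (array([443.1, 116.2]), array([37. , 38.4]), 88.8)
top stub 328 (array([ 456.8, -217.1]), array([37.5, 37.6]), 11.5)
top post_square 438 (array([629.2, 221.8]), array([37.7, 37.9]), 84.0)
top shelf (array([537.7, 226.9]), array([285.6, 250.1]), 88.8) 90.1194305355707
top brick (array([545.7, 226.5]), array([389.8, 380.8]), 88.9)
handle 57 [-41.02147954  -9.90991791] -166.41876797435535 51.09574371560911
top bar 345 (array([ 589.7, -327.8]), array([71.1, 25.4]), 24.9)
[[ 612. -317.   74.]
 [ 610. -316.   57.]
 [ 608. -317.   61.]
 [ 605. -318.   51.]
 [ 590. -326.   71.]
 [ 588. -325.   52.]
 [ 573. -336.   65.]
 [ 571. -337.   68.]
 [ 568. -334.   51.]]
side post_short 273 (array([441.2, 114.2]), array([37.5, 37.3]), 1.9)
side stub 514 (array([ 455.3, -218.4]), array([38.6, 38. ]), 10.9)
side post_square 176 (array([627.4, 220.6]), array([40.2, 38.6]), 84.6)
side shelf (array([537.2, 225.4]), array([288.6, 253.3]), 88.9) 91.01697012900942
side brick (array([534.4, 224.8]), array([391. , 361.3]), 88.9)
handle 167 [-44.12385855 -13.15455186] -163.39921491879926 87.20183532711971
side bar 439 (array([ 588.5, -329.1]), array([72.3, 24.2]), 25.4)
[[ 612. -317.   73.]
 [ 611. -320.   72.]
 [ 610. -320.   68.]
 [ 609. -317.   62.]
 [ 607. -321.   65.]
 [ 610. -322.   61.]
 [ 609. -316.   53.]
 [ 609. -316.   51.]
 [ 605. -318.   53.]
 [ 606. -320.   51.]]
```

View pics/crop1.png

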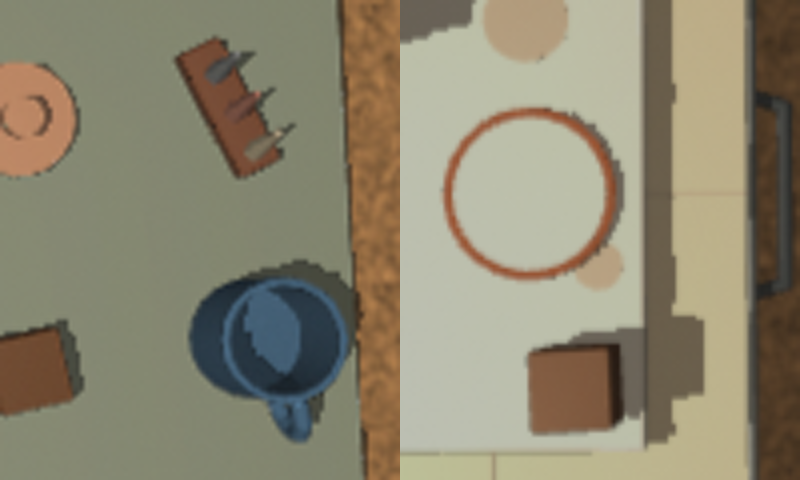

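View pics/crop2.png

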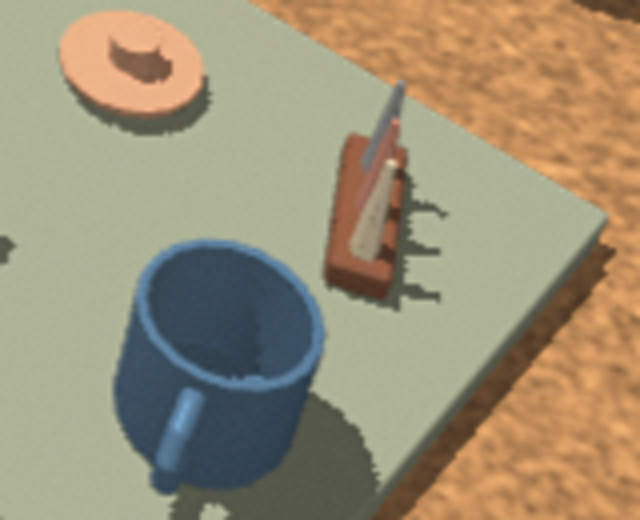

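Emit:
send_rows:
  commands: [0,0,0,0,0.14,0,1,0,0,0,0,0.14,0,1,0,0,0,0,0.14,0,1,0,0,0,0,0.14,0,1,0,0,0,0,0.14,0,1,0,0,0,0,0.14,0,1,0,0,0,0,0.108,0,1]
  force: 30

```text
time: 1.95
tcp_pos: [259.3, 568.7, 250.3]
orientation: [0.538, -0.538, 0.459, -0.459]
contact_force: [-0.1, -0.8, -0.7]
gripper_width: 85.3
```

```bash
cat > go.py <<'E'
import sys
from h import *
# usage: go.py x y z az [down-tilt corrected]
def go(x,y,z,az):
    s,M=st(); d=M.T@(np.array([x,y,z])-s["tcp_pos"])
    a=np.radians(az); Z=np.array([np.cos(a),np.sin(a),0]); Y=np.array([0,0,-1.]); X=np.cross(Y,Z)
    rv=R.from_matrix(M.T@np.c_[X,Y,Z]).as_rotvec()
    print("az now",np.degrees(np.arctan2(M[1,2],M[0,2])).round(1),"d",d.round(1),"norm",np.linalg.norm(d).round(1),"rv",rv.round(4))
if __name__=="__main__": go(*map(float,sys.argv[1:5]))
E
python3 go.py 500 200 250 11.2
```

```text
t 1.95 tcp [259.3 568.7 250.3] x [ 0.158 -0.987 -0.   ] y [ 0.  0. -1.] z [0.987 0.158 0.   ] F [-0.1 -0.8 -0.7] w 85.3 q [1.037 0.491 1.559 0.    1.092 0.878]
az now 9.1 d [4.022e+02 3.000e-01 1.793e+02] norm 440.3 rv [-0.     -0.0364 -0.0001]
```

Emit:
send_rows:
  commands: [40,0,18,0,0,0,1,40,0,18,0,0,0,1,40,0,18,0,0,0,1,40,0,18,0,0,0,1,40,0,18,0,0,0,1,40,0,18,0,0,0,1,40,0,18,0,0,0,1,40,0,18,0,0,0,1,40,0,18,0,0,0,1,40,0,18,0,-0.036,0,1]

```text
time: 2.95
tcp_pos: [505.0, 192.0, 250.5]
orientation: [0.548, -0.546, 0.448, -0.448]
contact_force: [1.3, 0.5, 0.3]
gripper_width: 85.5
```

```bash
python3 go.py 456 -217.7 150 11.2
```

```text
t 2.95 tcp [505.  192.  250.5] x [ 0.197 -0.98  -0.002] y [ 0.003  0.002 -1.   ] z [0.98  0.197 0.003] F [1.3 0.5 0.3] w 85.5 q [0.24  0.37  1.768 0.002 1.    0.041]
az now 11.4 d [ 392.2   99.4 -129.2] norm 424.7 rv [-0.0031  0.003  -0.0018]
```

Emit:
send_rows:
  commands: [39.2,9.9,-12.9,0,0,0,1,39.2,9.9,-12.9,0,0,0,1,39.2,9.9,-12.9,0,0,0,1,39.2,9.9,-12.9,0,0,0,1,39.2,9.9,-12.9,0,0,0,1,39.2,9.9,-12.9,0,0,0,1,39.2,9.9,-12.9,0,0,0,1,39.2,9.9,-12.9,0,0,0,1,39.2,9.9,-12.9,0,0,0,1,39.2,9.9,-12.9,0,0,0,1,0,0,0,0,0,0,1]

```text
time: 4.05
tcp_pos: [456.9, -238.5, 147.9]
orientation: [0.549, -0.543, 0.446, -0.452]
contact_force: [0.2, 0.5, -0.5]
gripper_width: 85.5
```

```bash
python3 go.py 456 -217.7 42 11.2; python3 - <<'E'
from h import *
d=bot.get_image("wrist"); cv2.imwrite("pics/w1.png",d["img"]); print(d["position"],d["attitude"])
E
```

```text
t 4.05 tcp [ 456.9 -238.5  147.9] x [ 0.194 -0.981  0.001] y [ 0.011  0.001 -1.   ] z [0.981 0.194 0.011] F [ 0.2  0.5 -0.5] w 85.5 q [-0.613  0.473  1.939  0.012  0.721 -0.817]
az now 11.2 d [-20.7 105.9   2. ] norm 107.9 rv [-0.0115 -0.0001  0.001 ]
[ 442.51113059 -174.35079104  271.49139394] [0.13043253 0.98658062 0.09632268 0.01918282]
```

View pics/w1.png

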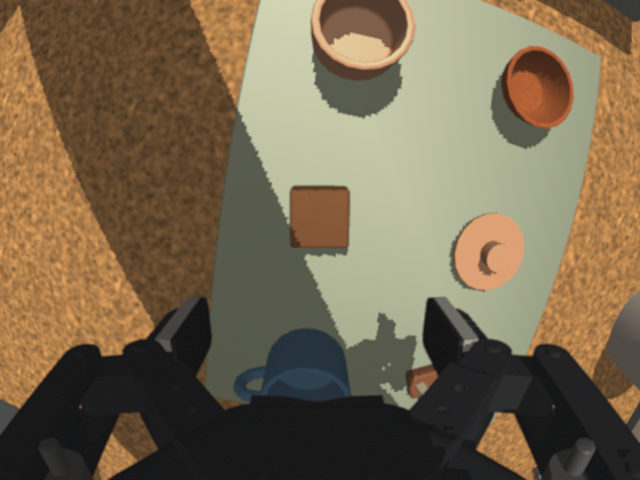

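Emit:
send_rows:
  commands: [-20.5,20,1.5,-0.012,0,0,1,0,28,0,0,0,0,1,0,28,0,0,0,0,1,0,18,0,0,0,0,1,0,0,0,0,0,0,1,0,0,0,0,0,0,1]

```text
time: 4.7
tcp_pos: [456.4, -212.2, 54.2]
orientation: [-0.547, 0.547, -0.447, 0.449]
contact_force: [-0.4, -0.2, -0.1]
gripper_width: 85.8
```

```bash
python3 go.py 456 -217.7 40 11.2
```

```text
t 4.7 tcp [ 456.4 -212.2   54.2] x [ 0.197 -0.98   0.003] y [ 0.003 -0.003 -1.   ] z [0.98  0.197 0.002] F [-0.4 -0.2 -0.1] w 85.8 q [-5.660e-01  6.230e-01  2.028e+00 -2.000e-03  4.870e-01 -7.630e-01]
az now 11.4 d [ 5.3 14.2 -1.5] norm 15.2 rv [-0.0021  0.0028  0.0031]
```

Emit:
send_rows:
  commands: [5,0,-1.5,0,0,0,1,0,0,0,0,0,0,1,0,7,0,0,0,0,1,0,6,0,0,0,0,1,0,0,0,0,0,0,1,0,0,0,0,0,0,1]

```text
time: 5.3
tcp_pos: [457.3, -218.1, 43.6]
orientation: [0.547, -0.547, 0.445, -0.451]
contact_force: [-0.2, -0.1, 0.3]
gripper_width: 85.2
```

```bash
python3 go.py 456 -217.7 40 11.2
```

```text
t 5.3 tcp [ 457.3 -218.1   43.6] x [ 0.197 -0.98   0.007] y [ 0.007 -0.006 -1.   ] z [0.98  0.197 0.006] F [-0.2 -0.1  0.3] w 85.2 q [-5.750e-01  6.450e-01  2.027e+00 -2.000e-03  4.610e-01 -7.730e-01]
az now 11.4 d [-0.7  3.6 -1.2] norm 3.8 rv [-0.0061  0.0033  0.0069]
```

Emit:
send_rows:
  commands: [0,3,-1,-0.005,0.003,0.006,1,0,0,0,0,0,0,0.3,0,0,0,0,0,0,0,0,0,0,0,0,0,0,0,0,0,0,0,0,0,0,0,0,0,0,0,0,0,0,0,0,0,0,0,0,0,0,0,0,0,0]

```text
time: 6.1
tcp_pos: [456.2, -218.4, 40.4]
orientation: [0.546, -0.546, 0.449, -0.449]
contact_force: [0.2, 0.6, -1.3]
gripper_width: 37.3
```

```bash
python3 go.py 456 -217.7 40 11.2; python3 - <<'E'
from h import *
d=bot.get_image("side"); cv2.imwrite("pics/s2.png",cv2.resize(d["img"][260:480,280:560],None,fx=2.5,fy=2.5))
d=bot.get_image("top"); cv2.imwrite("pics/t2.png",d["img"])
E
```

```text
t 6.1 tcp [ 456.2 -218.4   40.4] x [ 0.194 -0.981  0.   ] y [ 0.001 -0.    -1.   ] z [0.981 0.194 0.001] F [ 0.2  0.6 -1.3] w 37.3 q [-0.577  0.651  2.026  0.     0.464 -0.773]
az now 11.2 d [-0.7  0.4 -0. ] norm 0.8 rv [-0.0005 -0.      0.0002]
```

View pics/s2.png

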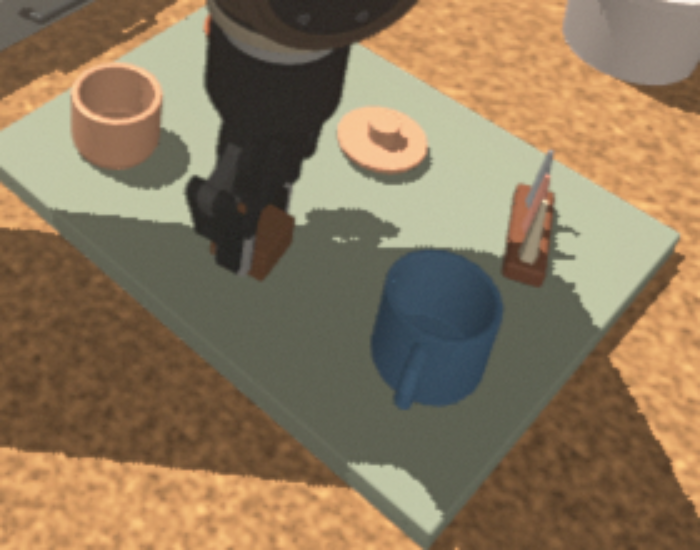

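Emit:
send_rows:
  commands: [0,-15,0,0,0,0,0,0,-30,0,0,0,0,0,0,-40,0,0,0,0,0,0,-40,0,0,0,0,0,0,-40,0,0,0.1,0,0,0,-15,0,0,0.1,0,0,0,0,0,0,0,0,0]
  force: 40

```text
time: 6.9
tcp_pos: [455.5, -218.0, 226.5]
orientation: [0.497, -0.497, 0.504, -0.502]
contact_force: [0.0, 0.4, -0.7]
gripper_width: 37.1
```

```bash
python3 go.py 445 115.2 215 0
```

```text
t 6.9 tcp [ 455.5 -218.   226.5] x [-0.011 -1.    -0.002] y [-0.002  0.002 -1.   ] z [ 1.    -0.011 -0.002] F [ 0.   0.4 -0.7] w 37.1 q [-0.577  0.351  1.876  0.     0.917 -0.567]
az now -0.6 d [-333.1   12.   -14.1] norm 333.6 rv [ 0.0021 -0.0108 -0.0016]
```

Emit:
send_rows:
  commands: [-20,0,0,0,0,0,0,-40,0,0,0,0,0,0,-40,0,-1,0,0,0,0,-40,0,-2,0,0,0,0,-40,0,-2,0,0,0,0,-40,0,-2,0,0,0,0,-40,0,-2,0,0,0,0,-30,0,-2,0,0,0,0,-20,0,-1,0,0,0,0,-10,0,0,0,0,0,0,0,0,0,0,0,0,0]

```text
time: 8.0
tcp_pos: [438.6, 113.1, 215.2]
orientation: [-0.501, 0.508, -0.5, 0.49]
contact_force: [0.2, -0.1, -0.9]
gripper_width: 37.2
```

```bash
python3 go.py 442.2 115.2 190 0
```

```text
t 8.0 tcp [438.6 113.1 215.2] x [ 0.02  -1.    -0.003] y [-0.016  0.002 -1.   ] z [ 1.     0.02  -0.016] F [ 0.2 -0.1 -0.9] w 37.2 q [0.104 0.301 1.999 0.005 0.858 0.081]
az now 1.1 d [-1.9 25.2  4. ] norm 25.6 rv [ 0.0163  0.0197 -0.0024]
```

Emit:
send_rows:
  commands: [-2,8,3.5,0.016,0.018,-0.002,0,0,14,0,0,0,0,0,0,0,0,0,0,0,0,0,0,0,0,0,0,0]

```text
time: 8.4
tcp_pos: [442.2, 112.4, 191.2]
orientation: [-0.5, 0.502, -0.499, 0.499]
contact_force: [-0.2, -0.2, 0.2]
gripper_width: 37.5
```

```bash
python3 go.py 442.2 115.2 164 0; cat > chk.py <<'E'
from h import *
d=bot.get_image("side"); e=bot.outline_of("side","stub"); W=cloud(d)
cv2.imwrite("pics/s3.png",cv2.resize(d["img"][120:280,160:360],None,fx=4,fy=4))
for n in("stub","post_short"):
    for e in bot.outline_of("side",n)[:2]:
        P=W[e["pixels"]];P=P[~np.isnan(P[:,0])]
        print(n,e["confidence"],e["pixels"].sum(),np.percentile(P,[2,50,98],axis=0).round(0).tolist())
E
python3 chk.py
```

```text
t 8.4 tcp [442.2 112.4 191.2] x [ 0.004 -1.     0.   ] y [-0.002 -0.    -1.   ] z [ 1.     0.004 -0.002] F [-0.2 -0.2  0.2] w 37.5 q [ 0.104  0.337  2.026 -0.     0.78   0.101]
az now 0.2 d [-2.8 27.2  0. ] norm 27.4 rv [0.0019 0.0037 0.0004]
stub 0.97 405 [[423.0, 92.0, 172.0], [441.0, 96.0, 192.0], [458.0, 126.0, 196.0]]
post_short 0.71 805 [[423.0, 95.0, 95.0], [435.0, 99.0, 126.0], [459.0, 130.0, 143.0]]
```

View pics/s3.png

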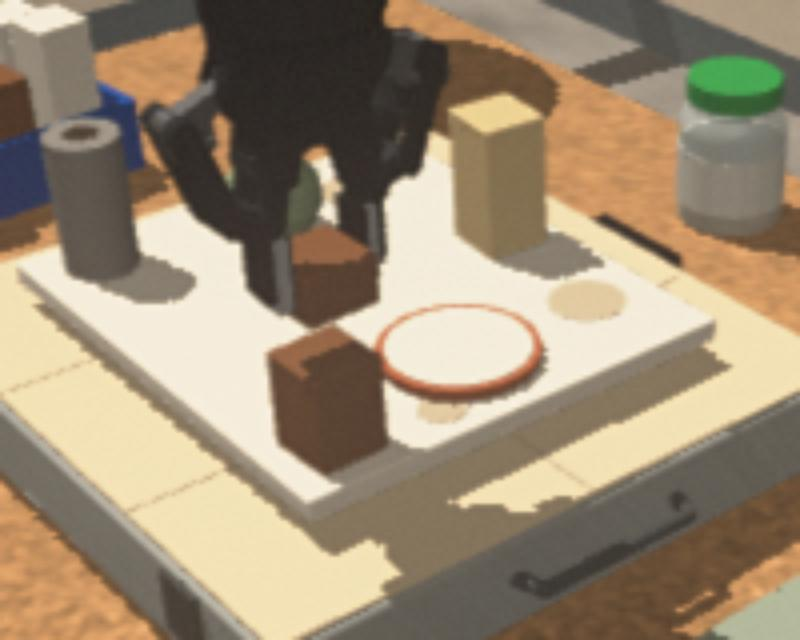

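Emit:
send_rows:
  commands: [-2.8,0,0,0,0,0,0,0,8,0,0,0,0,0,0,8,0,0,0,0,0,0,5,0,0,0,0,0,0,0,0,0,0,0,0]

```text
time: 9.1
tcp_pos: [442.3, 115.9, 169.4]
orientation: [0.501, -0.501, 0.499, -0.499]
contact_force: [0.3, 0.6, -0.5]
gripper_width: 37.4
```

```bash
python3 go.py 442.2 115.2 163.4 0;python3 chk.py
```

```text
t 9.1 tcp [442.3 115.9 169.4] x [ 0.004 -1.     0.   ] y [ 0. -0. -1.] z [1.    0.004 0.   ] F [ 0.3  0.6 -0.5] w 37.4 q [ 0.112  0.373  2.049 -0.     0.719  0.108]
az now 0.2 d [ 0.7  6.  -0.1] norm 6.0 rv [-0.0005  0.0041  0.0001]
stub 0.62 431 [[423.0, 96.0, 150.0], [442.0, 100.0, 170.0], [460.0, 132.0, 174.0]]
stub 0.21 722 [[554.0, -351.0, 19.0], [579.0, -332.0, 33.0], [634.0, -307.0, 72.0]]
post_short 0.65 759 [[423.0, 96.0, 92.0], [432.0, 99.0, 121.0], [460.0, 131.0, 143.0]]
```

View pics/s3.png

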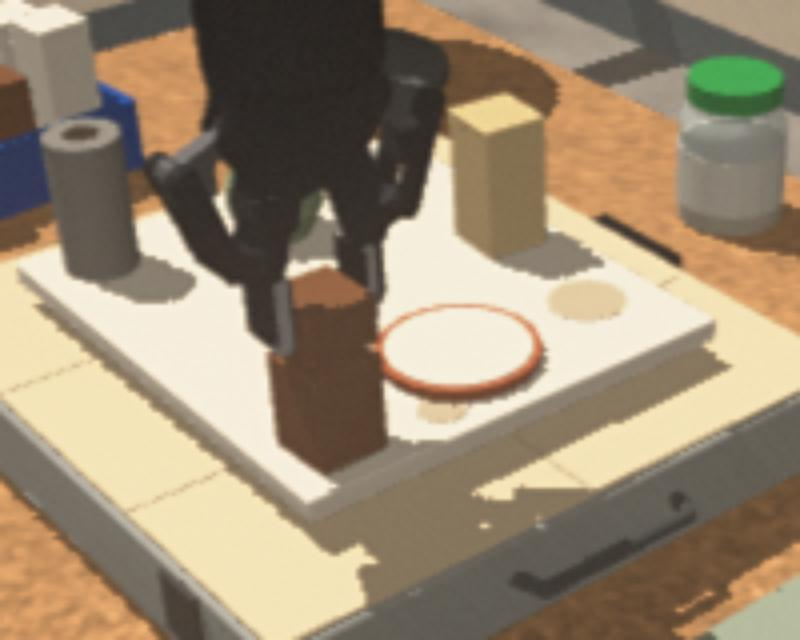

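Emit:
send_rows:
  commands: [0.5,3,0,0,0,0,0,0,1.5,0,0,0,0,0,0,0,0,0,0,0,0]

```text
time: 9.6
tcp_pos: [443.0, 115.4, 166.0]
orientation: [0.502, -0.5, 0.498, -0.5]
contact_force: [0.1, -0.0, -1.1]
gripper_width: 37.4
```

Emit:
send_rows:
  commands: [0,1,0,0,0,0,0,0,0,0,0,0,0,0]

```text
time: 9.8
tcp_pos: [443.0, 115.4, 164.9]
orientation: [0.502, -0.5, 0.498, -0.5]
contact_force: [-0.6, 0.9, 0.6]
gripper_width: 37.2
```

Emit:
send_rows:
  commands: [0,1,0,0,0,0,0,0,0,0,0,0,0,0]

```text
time: 10.0
tcp_pos: [443.0, 115.4, 163.9]
orientation: [0.502, -0.5, 0.498, -0.5]
contact_force: [0.8, 0.3, -1.4]
gripper_width: 37.3
```

Emit:
send_rows:
  commands: [0,1,0,0,0,0,0,0,0,0,0,0,0,0]

```text
time: 10.2
tcp_pos: [443.2, 115.4, 163.6]
orientation: [0.502, -0.5, 0.498, -0.5]
contact_force: [0.3, 0.0, -0.9]
gripper_width: 37.2
```

Emit:
send_rows:
  commands: [0,1,0,0,0,0,0,0,0,0,0,0,0,0]

```text
time: 10.4
tcp_pos: [443.4, 115.5, 163.7]
orientation: [0.502, -0.5, 0.498, -0.5]
contact_force: [-1.4, -0.4, -1.5]
gripper_width: 36.8
```

Emit:
send_rows:
  commands: [0,1,0,0,0,0,0,0,0,0,0,0,0,0]

```text
time: 10.6
tcp_pos: [443.5, 115.5, 163.6]
orientation: [0.503, -0.499, 0.497, -0.5]
contact_force: [-1.2, 0.7, -1.3]
gripper_width: 37.2
```

Emit:
send_rows:
  commands: [0,0,0,0,0,0,0.5,0,0,0,0,0,0,0.6,0,0,0,0,0,0,0.7,0,0,0,0,0,0,0.8]

```text
time: 11.0
tcp_pos: [443.5, 115.5, 163.1]
orientation: [0.503, -0.499, 0.498, -0.5]
contact_force: [-0.6, -0.6, 0.3]
gripper_width: 68.3
```

```bash
python3 go.py 442.2 115.2 163.4 0;python3 chk.py
```

```text
t 11.0 tcp [443.5 115.5 163.1] x [ 0.004 -1.    -0.001] y [ 0.006  0.001 -1.   ] z [1.    0.004 0.006] F [-0.6 -0.6  0.3] w 68.3 q [ 0.111  0.383  2.056 -0.     0.696  0.107]
az now 0.2 d [ 0.3 -0.3 -1.3] norm 1.4 rv [-0.0062  0.0041 -0.0006]
stub 0.72 562 [[424.0, 96.0, 142.0], [438.0, 105.0, 162.0], [461.0, 133.0, 168.0]]
post_short 0.71 644 [[423.0, 95.0, 93.0], [430.0, 98.0, 118.0], [458.0, 132.0, 141.0]]
```

View pics/s3.png

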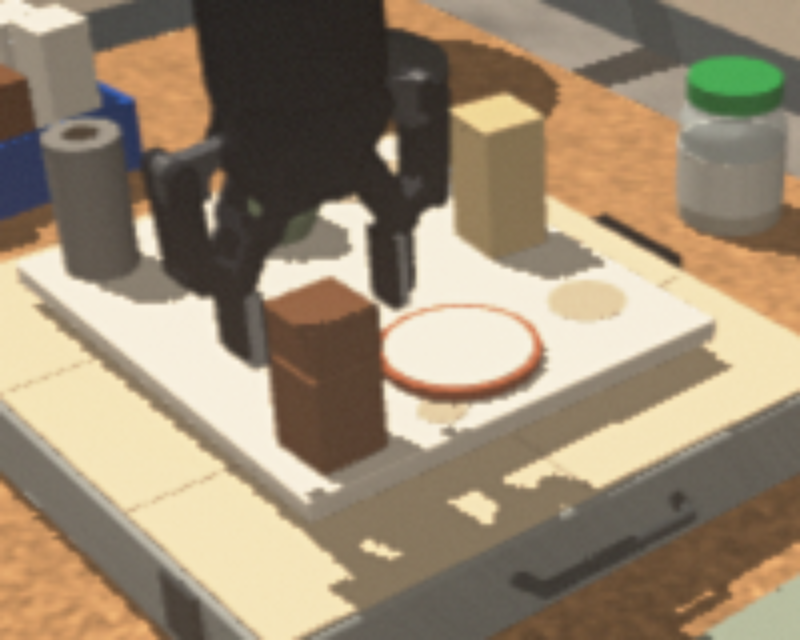

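Emit:
send_rows:
  commands: [0,-10,0,-0.006,0.004,0,0.9,0,-30,0,0,0,0,1,-0.5,-40,0,0,0,0,1,30,-5,2,0,0,0,1,40,0,2,0,0,0,1,40,0,2,0,0,0,1,40,0,2,0,0,0,1,30,20,2,0,0,0,1,20,30,1,0,0,0,1,5,30,0,0,0,0,1,0,0,0,0,0,0,1,0,0,0,0,0,0,1]

```text
time: 12.4
tcp_pos: [456.0, -97.3, 171.4]
orientation: [-0.501, 0.5, -0.498, 0.501]
contact_force: [0.2, 0.3, 0.7]
gripper_width: 85.0
```

```bash
python3 go.py 456.8 -96 110 0; python3 - <<'E'
from h import *
d=bot.get_image("top"); cv2.imwrite("pics/t4.png",d["img"])
E
```

```text
t 12.4 tcp [456.  -97.3 171.4] x [ 0.002 -1.     0.002] y [ 0.005 -0.002 -1.   ] z [1.    0.002 0.005] F [0.2 0.3 0.7] w 85.0 q [-0.352  0.379  2.029 -0.     0.728 -0.354]
az now 0.1 d [-1.4 61.4  0.5] norm 61.4 rv [-0.0048  0.0016  0.0018]
```

View pics/t4.png

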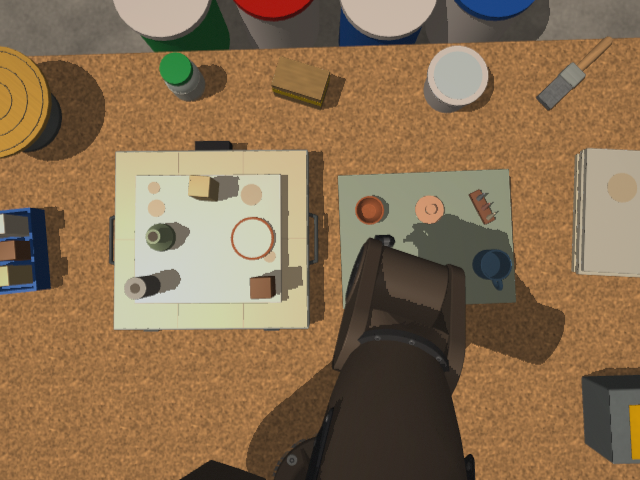

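Emit:
send_rows:
  commands: [-1.4,20,0.5,-0.005,0.001,0.002,1,0,35,0,0,0,0,1,0,30,0,0,0,0,1,0,20,0,0,0,0,1,0,8,0,0,0,0,1,0,0,0,0,0,0,1,0,0,0,0,0,0,1]

```text
time: 13.15
tcp_pos: [463.0, -93.4, 65.0]
orientation: [0.505, -0.499, 0.493, -0.503]
contact_force: [-0.5, -0.2, 0.4]
gripper_width: 85.6
```

```bash
python3 go.py 456.8 -96 50 0; python3 - <<'E'
from h import *
d=bot.get_image("side"); cv2.imwrite("pics/s5.png",cv2.resize(d["img"][220:400,220:440],None,fx=3,fy=3))
E
```

```text
t 13.15 tcp [463.  -93.4  65. ] x [ 0.008 -1.     0.006] y [ 0.016 -0.005 -1.   ] z [1.    0.008 0.016] F [-0.5 -0.2  0.4] w 85.6 q [-3.390e-01  5.770e-01  2.105e+00  1.000e-03  4.430e-01 -3.470e-01]
az now 0.4 d [ 2.5 14.9 -6.5] norm 16.4 rv [-0.0161  0.0077  0.0055]
```

View pics/s5.png

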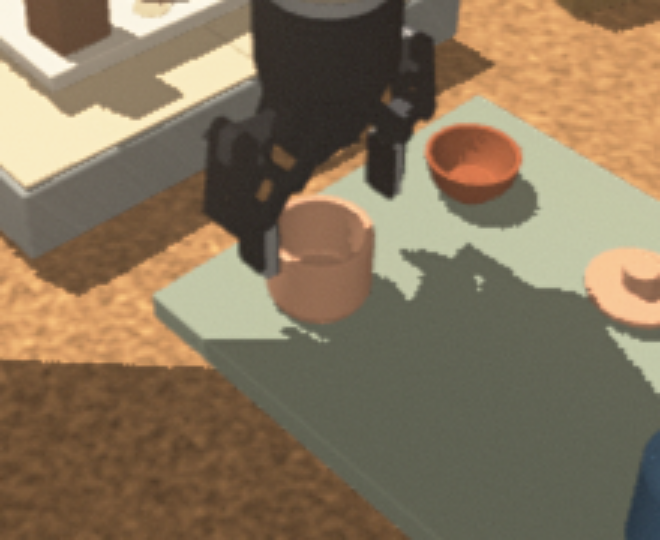

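Emit:
send_rows:
  commands: [2.5,0,-6.5,-0.016,0.007,0.005,1,0,0,0,0,0,0,1,0,8,0,0,0,0,1,0,5,0,0,0,0,1,0,0,0,0,0,0,1,0,0,0,0,0,0,1]

```text
time: 13.8
tcp_pos: [456.9, -96.7, 53.3]
orientation: [-0.5, 0.5, -0.499, 0.501]
contact_force: [0.1, 1.1, -0.0]
gripper_width: 85.3
```

```bash
python3 go.py 456.8 -96 50 0
```

```text
t 13.8 tcp [456.9 -96.7  53.3] x [-0.    -1.     0.002] y [ 0.003 -0.002 -1.   ] z [ 1.    -0.     0.003] F [ 0.1  1.1 -0. ] w 85.3 q [-3.500e-01  5.990e-01  2.116e+00 -1.000e-03  4.230e-01 -3.480e-01]
az now -0.0 d [-0.7  3.3 -0.1] norm 3.4 rv [-0.0031 -0.0003  0.0016]
```

Emit:
send_rows:
  commands: [-0.5,3,0,-0.003,0,0.002,1,0,0,0,0,0,0,0.75,0,0,0,0,0,0,0.5,0,0,0,0,0,0,0.5,0,0,0,0,0,0,0.5,0,0,0,0,0,0,0.5]
  force: 35

```text
time: 14.4
tcp_pos: [456.9, -96.0, 50.4]
orientation: [0.5, -0.5, 0.5, -0.5]
contact_force: [0.4, -0.3, -1.7]
gripper_width: 59.3
```

```bash
python3 go.py 456.8 -96 50 0
```

```text
t 14.4 tcp [456.9 -96.   50.4] x [-0.    -1.    -0.001] y [-0.     0.001 -1.   ] z [ 1. -0. -0.] F [ 0.4 -0.3 -1.7] w 59.3 q [-3.490e-01  6.050e-01  2.116e+00  1.000e-03  4.210e-01 -3.500e-01]
az now -0.0 d [-0.   0.4 -0.1] norm 0.4 rv [ 0.0003 -0.0002 -0.0006]
```

Emit:
send_rows:
  commands: [0,-15,0,0,0,0,0.5,0,-30,0,0,0,0,0.5,0,-40,0,0,0,0,0.5,0,-40,0,0,0,0,0.5,-10,-30,0,0,0,0,0.5,-30,-15,8,0,0,0,0.5,-40,0,10,0,0,0,0.5,-40,0,10,0,0,0,0.5,-40,0,10,0,0,0,0.5,-40,0,10,0,0,0,0.5,-40,0,10,0,0,0,0.5,-35,0,10,0,0,0,0.5,-20,0,7,0,0,0,0.5,-10,0,2,0,0,0,0.5,0,0,0,0,0,0,0.5,0,0,0,0,0,0,0.5]

```text
time: 16.0
tcp_pos: [534.8, 220.2, 226.0]
orientation: [0.499, -0.5, 0.502, -0.499]
contact_force: [-0.4, -0.4, -1.8]
gripper_width: 59.0
```

```bash
python3 go.py 537.5 226.2 170 -1.2
```

```text
t 16.0 tcp [534.8 220.2 226. ] x [-0.003 -1.    -0.001] y [-0.004  0.001 -1.   ] z [ 1.    -0.003 -0.004] F [-0.4 -0.4 -1.8] w 59.0 q [0.275 0.452 1.703 0.003 0.991 0.276]
az now -0.1 d [-5.9 56.   3. ] norm 56.4 rv [ 0.0042  0.0184 -0.0014]
```

Emit:
send_rows:
  commands: [-6,0,3,0.004,0.018,-0.001,0.5,0,15,0,0,0,0,0.5,0,20,0,0,0,0,0.5,0,20,0,0,0,0,0.5,0,15,0,0,0,0,0.5,0,10,0,0,0,0,0.5,0,0,0,0,0,0,0.5,0,0,0,0,0,0,0.5]

```text
time: 16.8
tcp_pos: [539.6, 220.9, 145.6]
orientation: [-0.492, 0.49, -0.508, 0.51]
contact_force: [0.0, 0.2, -1.6]
gripper_width: 59.3
```

```bash
python3 go.py 537.5 226.2 123 -1.2; python3 - <<'E'
from h import *
d=bot.get_image("side"); cv2.imwrite("pics/s6.png",cv2.resize(d["img"][100:280,150:370],None,fx=3,fy=3))
E
```

```text
t 16.8 tcp [539.6 220.9 145.6] x [-0.036 -0.999 -0.001] y [ 0.004  0.001 -1.   ] z [ 0.999 -0.036  0.004] F [ 0.   0.2 -1.6] w 59.3 q [ 2.760e-01  5.550e-01  1.773e+00 -1.000e-03  8.100e-01  3.120e-01]
az now -2.0 d [-5.2 22.6 -2.4] norm 23.3 rv [-0.0041 -0.0146 -0.0006]
```

View pics/s6.png

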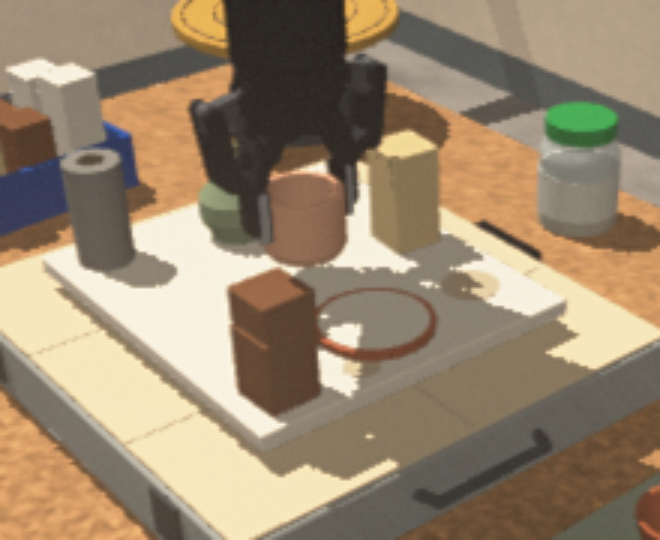

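Emit:
send_rows:
  commands: [-5,0,-2,-0.004,-0.014,0,0.5,0,0,0,0,0,0,0.5,0,8,0,0,0,0,0.5,0,6,0,0,0,0,0.5,0,3,0,0,0,0,0.5,0,0,0,0,0,0,0.5]

```text
time: 17.45
tcp_pos: [538.1, 226.9, 129.2]
orientation: [-0.496, 0.494, -0.505, 0.505]
contact_force: [1.1, 0.4, -0.8]
gripper_width: 59.2
```

```bash
python3 go.py 537.5 226.2 123 -1.2
```

```text
t 17.45 tcp [538.1 226.9 129.2] x [-0.02  -1.    -0.002] y [ 0.003  0.002 -1.   ] z [ 1.    -0.02   0.003] F [ 1.1  0.4 -0.8] w 59.2 q [2.860e-01 5.790e-01 1.783e+00 1.000e-03 7.770e-01 3.050e-01]
az now -1.2 d [ 0.7  6.1 -0.6] norm 6.2 rv [-0.003   0.0009 -0.0016]
```

Emit:
send_rows:
  commands: [0.5,3,-0.5,-0.003,0,-0.001,0.5,0,1.5,0,0,0,0,0.5,0,0,0,0,0,0,0.5,0,1,0,0,0,0,0.5,0,0,0,0,0,0,0.5]

```text
time: 17.95
tcp_pos: [537.7, 226.3, 123.1]
orientation: [0.495, -0.495, 0.505, -0.505]
contact_force: [0.7, 1.2, -1.3]
gripper_width: 59.0
```

Emit:
send_rows:
  commands: [0,1,0,0,0,0,0.5,0,0,0,0,0,0,0.5]

```text
time: 18.15
tcp_pos: [537.9, 226.3, 122.4]
orientation: [0.495, -0.495, 0.505, -0.505]
contact_force: [0.5, 0.3, -0.4]
gripper_width: 59.0
```

Emit:
send_rows:
  commands: [0,1,0,0,0,0,0.5,0,0,0,0,0,0,0.5]

```text
time: 18.35
tcp_pos: [538.0, 226.3, 122.5]
orientation: [-0.495, 0.494, -0.505, 0.505]
contact_force: [-0.6, -1.1, -1.5]
gripper_width: 59.1
```

Emit:
send_rows:
  commands: [0,0,0,0,0,0,0.75,0,0,0,0,0,0,0.85,0,0,0,0,0,0,0.95,0,-10,0,0,0,0,1,0,-25,0,0,0,0,1,0,-40,0,0,0,0,1,0,-40,0,0,0,0,1,0,-15,0,0,0,0,1,0,0,0,0,0,0,1]

```text
time: 19.25
tcp_pos: [537.8, 226.2, 260.0]
orientation: [-0.495, 0.494, -0.505, 0.505]
contact_force: [1.0, 0.6, 0.2]
gripper_width: 85.4
```

```bash
python3 go.py 586 -219.3 150 0; cat > m.py <<'E'
from h import *
import sys
cams=sys.argv[1].split(",")
for c in cams:
    d=bot.get_image(c); cv2.imwrite("pics/m_%s.png"%c,d["img"]); W=cloud(d)
    for n in sys.argv[2:]:
        for e in bot.outline_of(c,n)[:2]:
            P=W[e["pixels"]];P=P[~np.isnan(P[:,0])]; zt=np.percentile(P[:,2],95); T=P[P[:,2]>zt-6]
            print(c,n,round(e["confidence"],2),len(P),"top",round(zt,1),"mid",((T.min(0)+T.max(0))/2).round(1),"mean",T.mean(0).round(1),"pct",np.percentile(P,[2,98],axis=0).round(0).tolist())
E
python3 m.py top,side jar
```

```text
t 19.25 tcp [537.8 226.2 260. ] x [-0.02  -1.    -0.001] y [ 0.001  0.001 -1.   ] z [ 1.    -0.02   0.001] F [1.  0.6 0.2] w 85.4 q [2.850e-01 4.220e-01 1.653e+00 1.000e-03 1.066e+00 3.050e-01]
az now -1.2 d [444.5 109.6  57.1] norm 461.4 rv [-0.0013 -0.0203 -0.001 ]
top jar 0.8 916 top 137.2 mid [538.7 224.8 136.5] mean [538.9 223.5 135.5] pct [[511.0, 197.0, 93.0], [566.0, 252.0, 138.0]]
top jar 0.66 59 top 140.9 mid [445.5  97.4 144. ] mean [450.   97.6 139.7] pct [[427.0, 97.0, 93.0], [463.0, 99.0, 142.0]]
side jar 0.64 712 top 137.2 mid [537.4 227.4 135.3] mean [535.9 224.3 135.2] pct [[508.0, 196.0, 99.0], [564.0, 254.0, 138.0]]
side jar 0.45 564 top 167.6 mid [443.1 114.8 165.3] mean [441.5 112.5 166.2] pct [[424.0, 96.0, 91.0], [484.0, 228.0, 168.0]]
```

View pics/m_side.png

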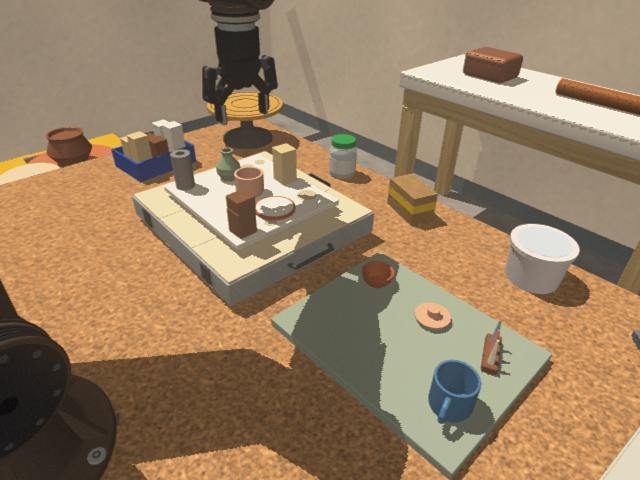

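Emit:
send_rows:
  commands: [20,0,3,0,0,0,1,45,0,6,0,-0.02,0,1,45,0,6,0,0,0,1,45,5,6,0,0,0,1,45,10,6,0,0,0,0.7,45,15,6,0,0,0,0.7,45,15,6,0,0,0,0.7,45,15,6,0,0,0,0.7,45,15,6,0,0,0,0.7,25,15,2,0,0,0,0.7,10,10,0,0,0,0,0.7,0,0,0,0,0,0,0.7,0,0,0,0,0,0,0.7]

```text
time: 20.75
tcp_pos: [583.9, -202.6, 134.3]
orientation: [0.495, -0.507, 0.508, -0.49]
contact_force: [-0.9, -0.3, 0.6]
gripper_width: 59.9
```

```bash
python3 go.py 586 -219.5 80 0; python3 m.py top,side,wrist jar_lid
```

```text
t 20.75 tcp [ 583.9 -202.6  134.3] x [ 0.003 -1.    -0.005] y [-0.03   0.005 -1.   ] z [ 1.     0.004 -0.03 ] F [-0.9 -0.3  0.6] w 59.9 q [-0.438  0.621  1.671 -0.01   0.88  -0.435]
az now 0.2 d [17.2 54.1  3.7] norm 56.9 rv [ 0.03    0.0034 -0.0054]
top jar_lid 0.55 713 top 167.9 mid [629.2 222.  166.1] mean [629.1 221.4 165.8] pct [[609.0, 202.0, 92.0], [647.0, 239.0, 168.0]]
side jar_lid 0.61 735 top 43.7 mid [ 586.6 -219.4   42.3] mean [ 584.6 -220.3   42.8] pct [[558.0, -247.0, 27.0], [612.0, -194.0, 44.0]]
wrist jar_lid 0.56 5957 top 43.0 mid [ 586.1 -220.5   40.9] mean [ 586.2 -219.8   42.6] pct [[560.0, -246.0, 28.0], [613.0, -193.0, 43.0]]
wrist jar_lid 0.45 1047 top 30.9 mid [ 596.3 -254.1  107.9] mean [ 600.4 -303.4   35. ] pct [[571.0, -319.0, 16.0], [620.0, -191.0, 188.0]]
```

View pics/m_wrist.png

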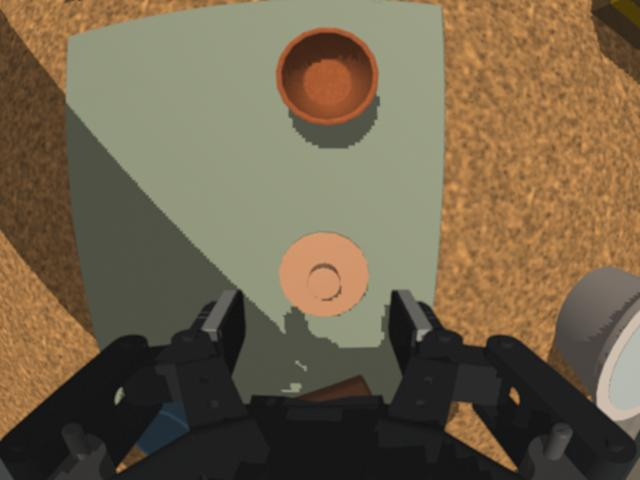

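Emit:
send_rows:
  commands: [17,0,3.5,0.03,0.003,-0.005,0.6,0,0,0,0,0,0,0.6,0,15,0,0,0,0,0.6,0,20,0,0,0,0,0.6,0,15,0,0,0,0,0.6,0,8,0,0,0,0,0.6,0,0,0,0,0,0,0.6,0,0,0,0,0,0,0.6]

```text
time: 21.85
tcp_pos: [590.2, -223.0, 78.6]
orientation: [-0.502, 0.498, -0.496, 0.504]
contact_force: [0.3, -0.1, 0.1]
gripper_width: 51.1
```

```bash
python3 go.py 586 -219.7 50 0
```

```text
t 21.85 tcp [ 590.2 -223.    78.6] x [ 0.001 -1.     0.004] y [ 0.012 -0.004 -1.   ] z [1.    0.001 0.012] F [ 0.3 -0.1  0.1] w 51.1 q [-0.467  0.699  1.698  0.002  0.733 -0.469]
az now 0.0 d [-3.4 28.5 -4.5] norm 29.1 rv [-0.0119  0.0006  0.0041]
```

Emit:
send_rows:
  commands: [-3.4,0,-4.5,-0.012,0,0.004,0.5,0,0,0,0,0,0,0.5,0,8,0,0,0,0,0.5,0,8,0,0,0,0,0.5,0,6,0,0,0,0,0.5,0,0,0,0,0,0,0.5,0,0,0,0,0,0,0.5]

```text
time: 22.55
tcp_pos: [585.9, -219.5, 56.4]
orientation: [-0.5, 0.5, -0.499, 0.5]
contact_force: [-0.4, -0.1, 0.5]
gripper_width: 42.8
```

```bash
python3 go.py 586 -219.7 50 0
```

```text
t 22.55 tcp [ 585.9 -219.5   56.4] x [ 0.001 -1.     0.001] y [ 0.001 -0.001 -1.   ] z [1.    0.001 0.001] F [-0.4 -0.1  0.5] w 42.8 q [-4.640e-01  7.280e-01  1.715e+00 -1.000e-03  6.980e-01 -4.640e-01]
az now 0.0 d [0.2 6.4 0.1] norm 6.4 rv [-0.0012  0.0008  0.001 ]
```

Down a little, then a side look before closing.

Emit:
send_rows:
  commands: [0,4,0,-0.001,0,0.001,0.4,0,2,0,0,0,0,0.4,0,0,0,0,0,0,0.4,0,0,0,0,0,0,0.4]

```text
time: 22.95
tcp_pos: [586.0, -219.6, 50.0]
orientation: [0.5, -0.5, 0.5, -0.5]
contact_force: [0.0, -0.3, 0.3]
gripper_width: 34.1
```

```bash
python3 go.py 586 -219.7 50 0;  python3 - <<'E'
from h import *
d=bot.get_image("side"); cv2.imwrite("pics/s7.png",cv2.resize(d["img"][240:360,360:510],None,fx=5,fy=5))
E
```

```text
t 22.95 tcp [ 586.  -219.6   50. ] x [ 0.001 -1.    -0.   ] y [ 0.  0. -1.] z [1.    0.001 0.   ] F [ 0.  -0.3  0.3] w 34.1 q [-0.464  0.737  1.716  0.     0.688 -0.465]
az now 0.0 d [ 0.1 -0.  -0. ] norm 0.1 rv [-0.0003  0.0008 -0.    ]
```

View pics/s7.png

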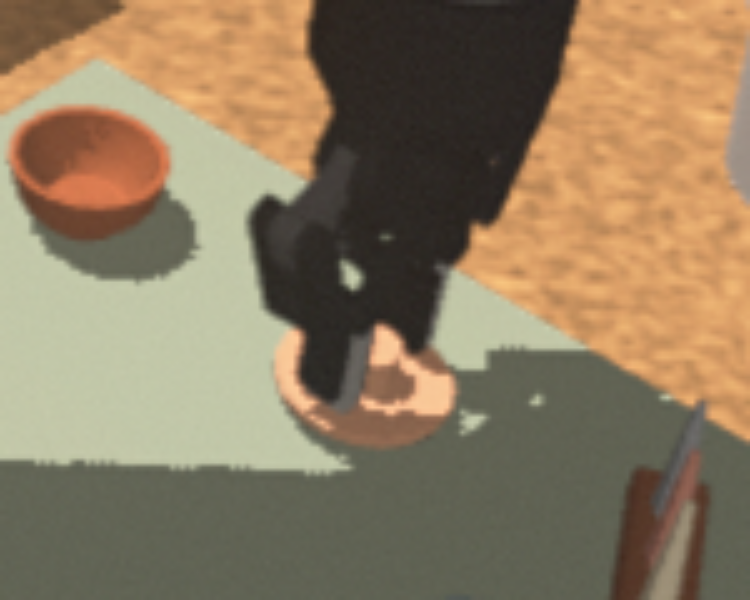

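Emit:
send_rows:
  commands: [0,0,0,0,0,0,0.3,0,0,0,0,0,0,0.15,0,0,0,0,0,0,0,0,0,0,0,0,0,0,0,0,0,0,0,0,0,0,-15,0,0,0,0,0,0,-25,0,0,0,0,0,0,0,0,0,0,0,0]
  force: 35

```text
time: 23.8
tcp_pos: [586.0, -219.6, 93.0]
orientation: [0.5, -0.5, 0.5, -0.5]
contact_force: [0.5, -0.1, -0.2]
gripper_width: 17.6
```

```bash
python3 go.py 586 -219.7 250 0;  python3 - <<'E'
from h import *
d=bot.get_image("side"); cv2.imwrite("pics/s8.png",cv2.resize(d["img"][220:360,360:510],None,fx=4,fy=4))
E
```

```text
t 23.8 tcp [ 586.  -219.6   93. ] x [ 0.001 -1.    -0.   ] y [ 0.  0. -1.] z [1.    0.001 0.   ] F [ 0.5 -0.1 -0.2] w 17.6 q [-0.464  0.676  1.696  0.     0.77  -0.465]
az now 0.0 d [ 1.00e-01 -1.57e+02 -0.00e+00] norm 157.0 rv [-0.      0.0008 -0.0002]
```

View pics/s8.png

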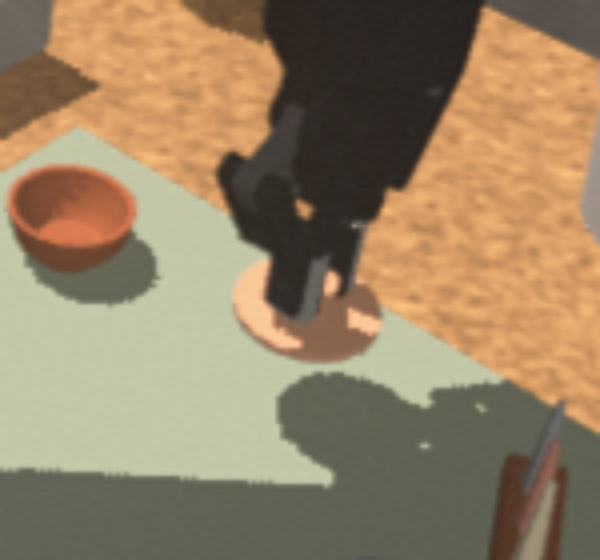

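Emit:
send_rows:
  commands: [0,-20,0,0,0,0,0,0,-35,0,0,0,0,0,0,-40,0,0,0,0,0,-15,-35,-1,0,0,0,0,-35,-10,-4,0,0,0,0,-42,0,-5,0,0,0,0,-42,0,-5,0,0,0,0,-42,0,-5,0,0,0,0,-42,0,-5,0,0,0,0,-42,0,-5,0,0,0,0,-42,0,-5,0,0,0,0,-42,0,-5,0,0,0,0,-42,0,-5,0,0.01,0,0,-25,0,-3,0,0.01,0,0,-10,0,0,0,0,0,0,0,0,0,0,0,0,0,0,0,0,0,0,0,0]

```text
time: 25.55
tcp_pos: [532.8, 216.2, 234.5]
orientation: [0.493, -0.496, 0.508, -0.503]
contact_force: [-0.3, -0.0, -0.6]
gripper_width: 17.7
```

```bash
python3 go.py 538 226.3 185 -1.2; python3 m.py top,side jar_lid jar
```

```text
t 25.55 tcp [532.8 216.2 234.5] x [-0.022 -1.    -0.002] y [-0.009  0.002 -1.   ] z [ 1.    -0.022 -0.009] F [-0.3 -0.  -0.6] w 17.7 q [0.269 0.439 1.699 0.005 1.012 0.288]
az now -1.3 d [-10.1  49.5   5.4] norm 50.8 rv [ 0.0088 -0.0014 -0.0021]
top jar_lid 0.59 285 top 215.5 mid [534.7 179.1 324. ] mean [535.  197.9 213.9] pct [[512.0, 187.0, 211.0], [557.0, 207.0, 216.0]]
top jar_lid 0.34 655 top 168.2 mid [629.1 221.3 166.4] mean [629.2 221.  166. ] pct [[609.0, 202.0, 102.0], [647.0, 239.0, 169.0]]
top jar 0.61 238 top 138.1 mid [539.6 204.4 173.5] mean [540.7 203.8 140.7] pct [[513.0, 192.0, 91.0], [565.0, 218.0, 211.0]]
side jar_lid 0.73 735 top 99.8 mid [517.2 137.6 119.5] mean [531.4 134.7  98.3] pct [[495.0, 99.0, 95.0], [569.0, 174.0, 100.0]]
side jar_lid 0.53 331 top 228.1 mid [532.2 214.7 227.6] mean [533.1 210.3 226.7] pct [[504.0, 187.0, 205.0], [560.0, 234.0, 229.0]]
side jar 0.8 710 top 137.0 mid [537.2 225.8 134.8] mean [536.7 224.7 135. ] pct [[508.0, 196.0, 98.0], [563.0, 253.0, 138.0]]
```

View pics/m_side.png

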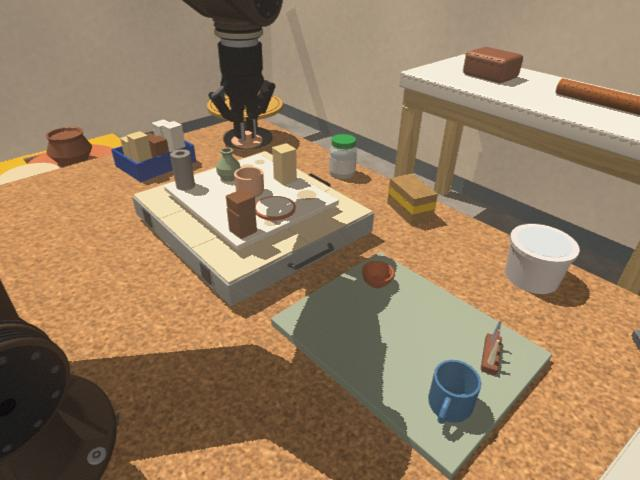

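Emit:
send_rows:
  commands: [-10,0,5.3,0.009,-0.001,-0.002,0,0,0,0,0,0,0,0,0,10,0,0,0,0,0,0,15,0,0,0,0,0,0,12,0,0,0,0,0,0,8,0,0,0,0,0,0,0,0,0,0,0,0,0,0,0,0,0,0,0]

```text
time: 26.65
tcp_pos: [539.3, 226.0, 185.9]
orientation: [-0.494, 0.494, -0.506, 0.506]
contact_force: [-0.3, -0.2, -0.6]
gripper_width: 17.6
```

```bash
python3 go.py 538 226.3 180 -1.2; python3 m.py side jar_lid jar
```

```text
t 26.65 tcp [539.3 226.  185.9] x [-0.024 -1.     0.   ] y [ 0.001 -0.    -1.   ] z [ 1.    -0.024  0.001] F [-0.3 -0.2 -0.6] w 17.6 q [ 0.284  0.506  1.731 -0.     0.904  0.308]
az now -1.3 d [-0.2  5.9 -1.3] norm 6.1 rv [-0.0009 -0.0026  0.    ]
side jar_lid 0.77 270 top 179.3 mid [540.2 222.  177.3] mean [539.9 220.1 177.9] pct [[511.0, 197.0, 161.0], [564.0, 243.0, 180.0]]
side jar 0.74 693 top 136.9 mid [508.7 191.8 149.9] mean [531.1 219.3 135.6] pct [[508.0, 196.0, 96.0], [563.0, 253.0, 138.0]]
```

Emit:
send_rows:
  commands: [0.3,0,-1.6,-0.001,0,0,0,0,7,0,0,0,0,0,0,5,0,0,0,0,0,0,3,0,0,0,0,0,0,0,0,0,0,0,0]

```text
time: 27.3
tcp_pos: [537.9, 225.8, 171.1]
orientation: [-0.495, 0.493, -0.505, 0.506]
contact_force: [0.1, -0.2, -0.9]
gripper_width: 17.9
```

```bash
python3 go.py 538 226.3 162 -1.2; python3 - <<'E'
from h import *
d=bot.get_image("side"); cv2.imwrite("pics/s9.png",cv2.resize(d["img"][120:230,190:330],None,fx=5,fy=5))
E
```

```text
t 27.3 tcp [537.9 225.8 171.1] x [-0.024 -1.    -0.001] y [ 0.002  0.001 -1.   ] z [ 1.    -0.024  0.002] F [ 0.1 -0.2 -0.9] w 17.9 q [0.284 0.522 1.749 0.    0.868 0.308]
az now -1.3 d [-0.5  9.1  0.1] norm 9.1 rv [-0.0024 -0.0026 -0.0008]
```

View pics/s9.png

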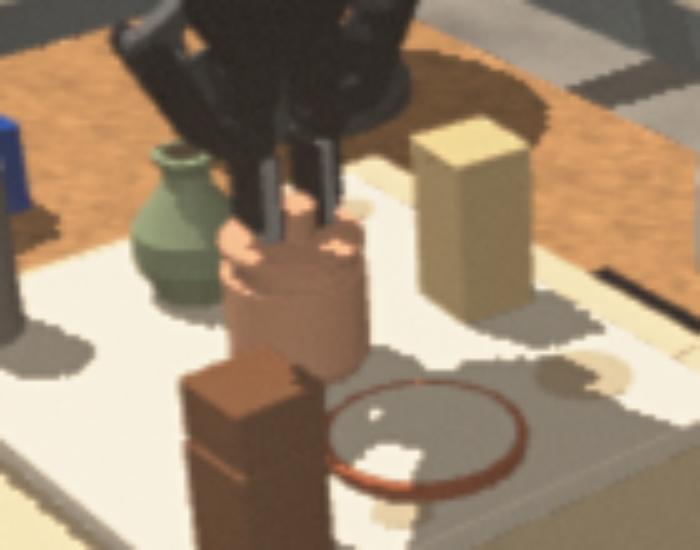

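Aligned; lower in small steps.

Emit:
send_rows:
  commands: [0,3,0,-0.002,0,0,0,0,2,0,0,0,0,0,0,0,0,0,0,0,0]

```text
time: 27.65
tcp_pos: [538.1, 225.9, 166.0]
orientation: [0.494, -0.494, 0.506, -0.506]
contact_force: [-0.9, 0.1, 0.1]
gripper_width: 17.7
```

Emit:
send_rows:
  commands: [0,1.5,0,0,0,0,0,0,0,0,0,0,0,0]

```text
time: 27.85
tcp_pos: [538.1, 225.9, 164.4]
orientation: [0.494, -0.494, 0.506, -0.506]
contact_force: [-0.7, -0.3, 0.3]
gripper_width: 17.9
```

Emit:
send_rows:
  commands: [0,1,0,0,0,0,0,0,0,0,0,0,0,0]

```text
time: 28.05
tcp_pos: [538.2, 225.9, 163.4]
orientation: [0.495, -0.494, 0.506, -0.506]
contact_force: [-0.0, -1.2, 0.3]
gripper_width: 17.5
```

Emit:
send_rows:
  commands: [0,1,0,0,0,0,0,0,0,0,0,0,0,0]

```text
time: 28.25
tcp_pos: [538.2, 226.0, 162.4]
orientation: [-0.495, 0.494, -0.506, 0.506]
contact_force: [-0.0, 0.6, 0.3]
gripper_width: 18.0
```

Emit:
send_rows:
  commands: [0,1,0,0,0,0,0,0,0,0,0,0,0,0]

```text
time: 28.45
tcp_pos: [538.4, 226.0, 162.5]
orientation: [-0.495, 0.493, -0.506, 0.506]
contact_force: [0.3, 0.5, -0.7]
gripper_width: 17.8
```

Emit:
send_rows:
  commands: [0,1,0,0,0,0,0,0,0,0,0,0,0,0]

```text
time: 28.65
tcp_pos: [538.6, 226.1, 162.4]
orientation: [-0.495, 0.493, -0.505, 0.506]
contact_force: [-0.1, 0.7, -0.7]
gripper_width: 17.9
```

Seated. Release and rise.

Emit:
send_rows:
  commands: [0,0,0,0,0,0,0.25,0,0,0,0,0,0,0.4,0,-5,0,0,0,0,0.4,0,-20,0,0,0,0,0.5,0,-40,0,0,0,0,1,0,-40,0,0,0,0,1,0,0,0,0,0,0,1]

```text
time: 29.35
tcp_pos: [538.1, 225.8, 270.6]
orientation: [0.494, -0.494, 0.506, -0.506]
contact_force: [-1.3, 0.2, -0.3]
gripper_width: 83.6
```

```bash
python3 go.py 589 -328.7 150 -65; python3 m.py top,side jar_lid jar;  python3 - <<'E'
from h import *
d=bot.get_image("side"); cv2.imwrite("pics/s10.png",cv2.resize(d["img"][120:230,190:330],None,fx=5,fy=5))
E
```

```text
t 29.35 tcp [538.1 225.8 270.6] x [-0.024 -1.    -0.001] y [ 0.     0.001 -1.   ] z [ 1.    -0.024  0.   ] F [-1.3  0.2 -0.3] w 83.6 q [2.840e-01 4.120e-01 1.638e+00 1.000e-03 1.091e+00 3.070e-01]
az now -1.4 d [553.3 120.1  63.9] norm 569.8 rv [ 2.0000e-04  1.1109e+00 -9.0000e-04]
top jar_lid 0.96 752 top 155.6 mid [539.1 226.2 154.3] mean [539.3 226.1 155. ] pct [[513.0, 200.0, 138.0], [564.0, 251.0, 157.0]]
top jar_lid 0.44 488 top 168.2 mid [444.7 115.9 166.9] mean [444.4 115.9 165.9] pct [[427.0, 97.0, 148.0], [463.0, 134.0, 169.0]]
top jar 0.59 450 top 59.0 mid [ 588.9 -327.1   62.3] mean [ 588.7 -327.1   60.8] pct [[557.0, -346.0, 20.0], [621.0, -306.0, 65.0]]
side jar_lid 0.77 391 top 155.9 mid [537.9 225.2 153.9] mean [536.8 223.6 155. ] pct [[511.0, 197.0, 121.0], [567.0, 283.0, 157.0]]
side jar 0.96 429 top 136.7 mid [503.9 176.  149.8] mean [519.9 202.8 136.3] pct [[508.0, 195.0, 98.0], [556.0, 232.0, 138.0]]
```

View pics/s10.png

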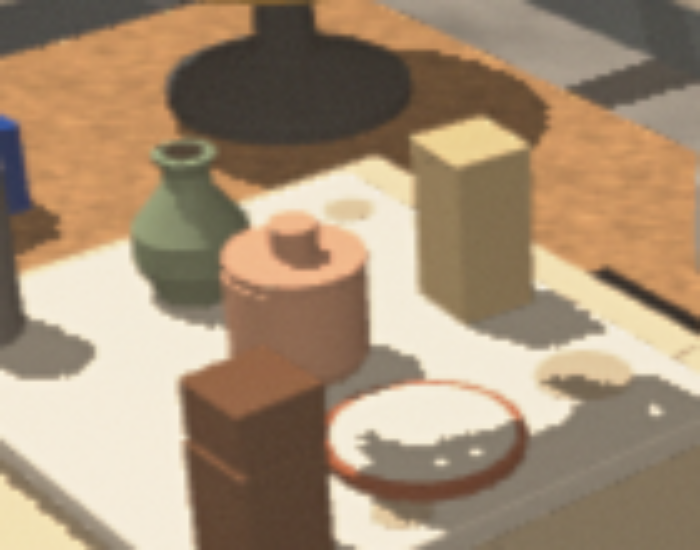

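Emit:
send_rows:
  commands: [0,0,0,0,0.14,0,1,0,0,0,0,0.14,0,1,0,0,0,0,0.14,0,1,0,0,0,0,0.14,0,1,0,0,0,0,0.14,0,1,0,0,0,0,0.14,0,1,0,0,0,0,0.14,0,1,0,0,0,0,0.09,0,1,0,0,0,0,0,0,1]

```text
time: 30.6
tcp_pos: [535.3, 224.8, 256.4]
orientation: [-0.144, 0.16, -0.69, 0.691]
contact_force: [0.2, -0.8, 0.2]
gripper_width: 85.5
```

```bash
python3 go.py 589 -328.7 150 -65
```

```text
t 30.6 tcp [535.3 224.8 256.4] x [-0.907 -0.42   0.022] y [-0.022 -0.006 -1.   ] z [ 0.42  -0.907 -0.004] F [ 0.2 -0.8  0.2] w 85.5 q [2.840e-01 4.290e-01 1.650e+00 1.000e-03 1.085e+00 1.420e+00]
az now -65.2 d [181.5 108.3 525.3] norm 566.2 rv [ 0.0041 -0.0027  0.0222]
```

Emit:
send_rows:
  commands: [7,0,20,0.004,0,0.02,1,14,0,41,0,0,0,1,14,0,41,0,0,0,1,14,5,41,0,0,0,1,14,5,41,0,0,0,1,14,8,41,0,0,0,1,14,8,41,0,0,0,1,14,10,41,0,0,0,0.8,14,10,41,0,0,0,0.7,14,10,41,0,0,0,0.6,14,10,41,0,0,0,0.6,14,10,41,0,0,0,0.6,8,10,25,0,0,0,0.6,3,10,10,0,0,0,0.6,0,0,0,0,0,0,0.6,0,0,0,0,0,0,0.6]

```text
time: 32.2
tcp_pos: [602.8, -324.4, 147.5]
orientation: [0.166, -0.173, 0.689, -0.684]
contact_force: [-0.7, -0.3, 0.5]
gripper_width: 51.2
```

```bash
python3 go.py 589 -328.7 110 -65;python3 m.py side,wrist cone_pack
```

```text
t 32.2 tcp [ 602.8 -324.4  147.5] x [-0.885 -0.466  0.008] y [-0.011  0.004 -1.   ] z [ 0.466 -0.885 -0.008] F [-0.7 -0.3  0.5] w 51.2 q [-0.589  0.682  1.491 -0.004  0.979  0.499]
az now -62.2 d [14.  37.6 -2.3] norm 40.2 rv [0.0081 0.0482 0.008 ]
side cone_pack 0.85 697 top 67.3 mid [ 589.1 -328.3   68.7] mean [ 587.1 -329.5   67.6] pct [[554.0, -351.0, 23.0], [615.0, -309.0, 72.0]]
wrist cone_pack 0.59 3613 top 63.2 mid [ 591.  -329.2   66. ] mean [ 591.3 -329.1   66.9] pct [[559.0, -350.0, 25.0], [623.0, -309.0, 72.0]]
```

View pics/m_wrist.png

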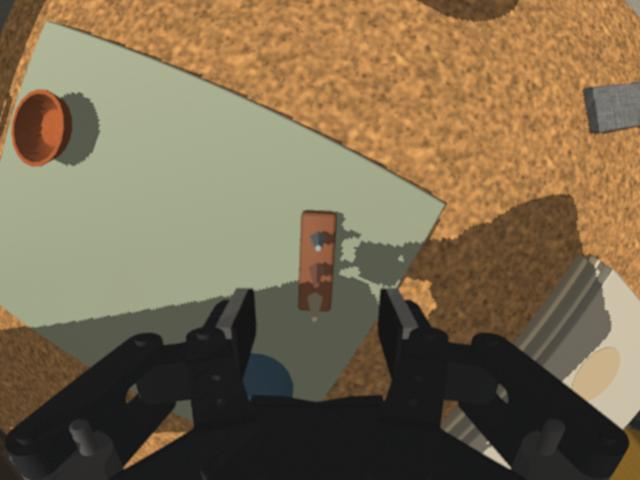

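Emit:
send_rows:
  commands: [14,0,-2.3,0.008,0.046,0.008,0.6,0,0,0,0,0,0,0.6,0,12,0,0,0,0,0.6,0,15,0,0,0,0,0.6,0,10,0,0,0,0,0.6,0,0,0,0,0,0,0.6,0,0,0,0,0,0,0.6]

```text
time: 33.1
tcp_pos: [592.0, -325.1, 109.7]
orientation: [-0.157, 0.155, -0.689, 0.69]
contact_force: [-0.1, 0.1, 0.2]
gripper_width: 51.4
```

```bash
python3 go.py 589 -328.6 70 -65
```

```text
t 33.1 tcp [ 592.  -325.1  109.7] x [-0.902 -0.431 -0.002] y [ 0.003 -0.002 -1.   ] z [ 0.431 -0.902  0.003] F [-0.1  0.1  0.2] w 51.4 q [-0.6    0.71   1.553  0.     0.875  0.525]
az now -64.5 d [ 4.3 39.7  1.7] norm 39.9 rv [-0.0026  0.0094 -0.0018]
```

Emit:
send_rows:
  commands: [4.2,0,1.7,-0.002,0.009,-0.002,0.6,0,0,0,0,0,0,0.6,0,10,0,0,0,0,0.6,0,12,0,0,0,0,0.6,0,12,0,0,0,0,0.6,0,10,0,0,0,0,0.6,0,0,0,0,0,0,0.6,0,0,0,0,0,0,0.6]

```text
time: 33.9
tcp_pos: [588.6, -329.0, 61.2]
orientation: [-0.153, 0.153, -0.69, 0.69]
contact_force: [-0.5, -0.6, 0.9]
gripper_width: 51.3
```

```bash
python3 go.py 589 -328.6 40 -65
```

```text
t 33.9 tcp [ 588.6 -329.    61.2] x [-0.907 -0.422  0.001] y [-0.001 -0.    -1.   ] z [ 0.422 -0.907 -0.   ] F [-0.5 -0.6  0.9] w 51.3 q [-6.070e-01  7.720e-01  1.579e+00 -1.000e-03  7.910e-01  5.280e-01]
az now -65.0 d [-0.5 21.2 -0.2] norm 21.2 rv [ 0.     -0.0005  0.0007]
```

Emit:
send_rows:
  commands: [-0.5,8,0,0,0,0,0.5,0,8,0,0,0,0,0.5,0,3,0,0,0,0,0.5,0,0,0,0,0,0,0.45,0,0,0,0,0,0,0.45]

```text
time: 34.4
tcp_pos: [589.4, -328.8, 41.0]
orientation: [-0.153, 0.153, -0.69, 0.691]
contact_force: [-0.9, 0.9, -0.2]
gripper_width: 38.6
```

```bash
python3 go.py 589 -328.6 40 -65;python3 - <<'E'
from h import *
d=bot.get_image("side"); cv2.imwrite("pics/s11.png",cv2.resize(d["img"][280:400,420:570],None,fx=5,fy=5))
E
```

```text
t 34.4 tcp [ 589.4 -328.8   41. ] x [-0.906 -0.422  0.   ] y [ 0.    -0.001 -1.   ] z [ 0.422 -0.906  0.001] F [-0.9  0.9 -0.2] w 38.6 q [-6.060e-01  8.000e-01  1.585e+00 -1.000e-03  7.560e-01  5.290e-01]
az now -65.0 d [ 0.3  1.  -0.4] norm 1.1 rv [-0.0007 -0.0002  0.0003]
```

View pics/s11.png

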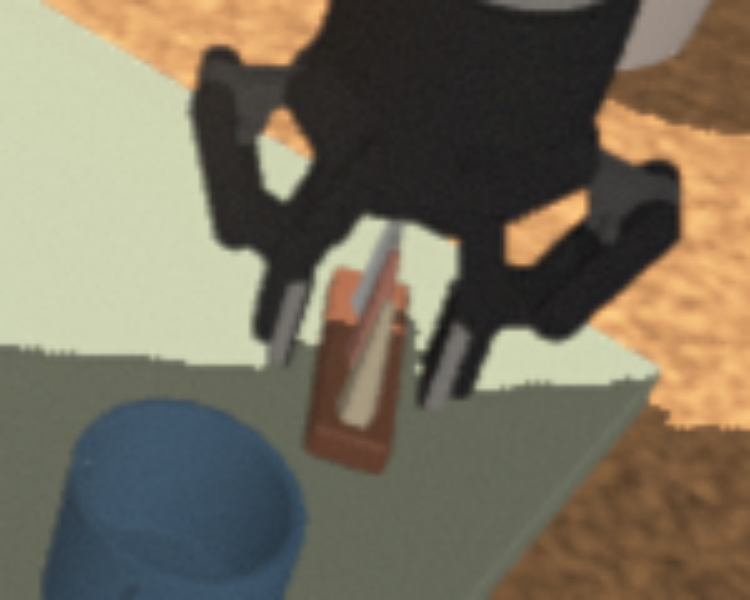

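Emit:
send_rows:
  commands: [0,1,0,0,0,0,0.3,0,0,0,0,0,0,0.2,0,0,0,0,0,0,0.1,0,0,0,0,0,0,0.1,0,0,0,0,0,0,0.1]
  force: 30

```text
time: 34.95
tcp_pos: [589.7, -329.0, 40.9]
orientation: [-0.153, 0.153, -0.69, 0.691]
contact_force: [-0.1, 0.6, 0.1]
gripper_width: 23.1
```

Emit:
send_rows:
  commands: [0,-10,0,0,0,0,0.1,0,-25,0,0,0,0,0.1,0,-40,0,0,0,0,0.1,0,-40,0,0,0,0,0.1,0,-40,0,0,0,0,0.1,0,-30,0,0,0,0,0.1,0,-10,0,0,0,0,0.1,0,0,0,0,0,0,0.1]

```text
time: 35.75
tcp_pos: [588.8, -328.2, 246.8]
orientation: [-0.153, 0.153, -0.69, 0.691]
contact_force: [0.1, -1.0, -0.3]
gripper_width: 23.1
```

```bash
python3 go.py 447.5 228 225 -65;python3 - <<'E'
from h import *
d=bot.get_image("side"); cv2.imwrite("pics/s12.png",cv2.resize(d["img"][150:400,370:620],None,fx=2.4,fy=2.4))
E
```

```text
t 35.75 tcp [ 588.8 -328.2  246.8] x [-0.906 -0.422 -0.   ] y [ 0.001 -0.001 -1.   ] z [ 0.422 -0.906  0.002] F [ 0.1 -1.  -0.3] w 23.1 q [-6.060e-01  5.650e-01  1.432e+00 -1.000e-03  1.143e+00  5.290e-01]
az now -65.0 d [-106.9   20.9 -563.9] norm 574.3 rv [-0.0016 -0.0003 -0.0002]
```

View pics/s12.png

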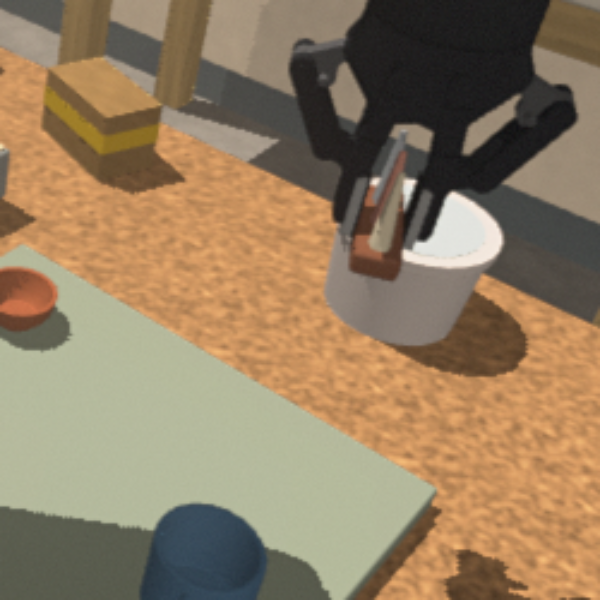

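Emit:
send_rows:
  commands: [0,0,0,0,-0.14,0,0.1,0,0,0,0,-0.14,0,0.1,0,0,0,0,-0.14,0,0.1,0,0,0,0,-0.14,0,0.1,0,0,0,0,-0.14,0,0.1,0,0,0,0,-0.14,0,0.1,0,0,0,0,-0.14,0,0.1,0,0,0,0,-0.09,0,0.1,0,0,0,0,0,0,0.1]

```text
time: 36.7
tcp_pos: [584.3, -325.4, 225.6]
orientation: [0.492, -0.497, 0.515, -0.496]
contact_force: [-0.6, 1.5, -0.8]
gripper_width: 22.9
```

```bash
python3 go.py 447.5 228 225 -1.2
```

```text
t 36.7 tcp [ 584.3 -325.4  225.6] x [-0.022 -1.    -0.015] y [-0.023  0.016 -1.   ] z [ 0.999 -0.022 -0.024] F [-0.6  1.5 -0.8] w 22.9 q [-6.070e-01  5.860e-01  1.452e+00 -1.000e-03  1.131e+00 -5.850e-01]
az now -1.2 d [-550.2   12.4 -148.6] norm 570.0 rv [ 0.0238 -0.0008 -0.015 ]
```

Emit:
send_rows:
  commands: [-20,0,-5,0.023,0,-0.015,0.1,-41,-2,-11,0,0,0,0.1,-41,0,-11,0,0,0,0.1,-41,0,-11,0,0,0,0.1,-41,0,-11,0,0,0,0.1,-41,0,-11,0,0,0,0.1,-41,0,-11,0,0,0,0.1,-41,0,-11,0,0,0,0.1,-41,0,-11,0,0,0,0.1,-41,0,-11,0,0,0,0.1,-41,0,-11,0,0,0,0.1,-41,0,-11,0,0,0,0.1,-30,0,-9,0,0,0,0.1,-15,0,-5,0,0,0,0.1,-6,0,0,0,0,0,0.1,0,0,0,0,0,0,0.1]

```text
time: 38.3
tcp_pos: [454.9, 221.5, 212.2]
orientation: [0.475, -0.487, 0.526, -0.511]
contact_force: [0.8, 0.0, -0.3]
gripper_width: 23.0
```

```bash
python3 go.py 447.5 228 200 -1.2
```

```text
t 38.3 tcp [454.9 221.5 212.2] x [-0.074 -0.997 -0.002] y [-0.027  0.004 -1.   ] z [ 0.997 -0.074 -0.027] F [ 0.8  0.  -0.3] w 23.0 q [0.317 0.378 1.879 0.015 0.909 0.382]
az now -4.3 d [-5.9 12.5 -7.6] norm 15.7 rv [ 0.0271 -0.0536 -0.0023]
```

Emit:
send_rows:
  commands: [-6,0,-7.5,0.027,-0.053,-0.002,0.1,0,0,0,0,0,0,0.1,0,12,0,0,0,0,0.1,0,14,0,0,0,0,0.1,0,14,0,0,0,0,0.1,0,12,0,0,0,0,0.1,0,8,0,0,0,0,0.1,0,0,0,0,0,0,0.1,0,0,0,0,0,0,0.1]

```text
time: 39.2
tcp_pos: [451.8, 220.4, 148.9]
orientation: [0.488, -0.49, 0.511, -0.51]
contact_force: [-0.1, -0.2, 0.3]
gripper_width: 23.2
```

```bash
python3 go.py 447.5 228 135 -1.2
```

```text
t 39.2 tcp [451.8 220.4 148.9] x [-0.043 -0.999  0.001] y [-0.004 -0.001 -1.   ] z [ 0.999 -0.043 -0.004] F [-0.1 -0.2  0.3] w 23.2 q [3.220e-01 4.600e-01 1.961e+00 1.000e-03 7.250e-01 3.650e-01]
az now -2.5 d [-7.4 13.9 -4.5] norm 16.4 rv [ 0.0041 -0.0223  0.0011]
```

Emit:
send_rows:
  commands: [-7.4,0,-4.5,0.004,-0.022,0.001,0.1,0,0,0,0,0,0,0.1,0,0,0,0,0,0,0.1]

```text
time: 39.5
tcp_pos: [447.8, 228.5, 150.1]
orientation: [-0.496, 0.494, -0.505, 0.505]
contact_force: [-0.8, 0.3, -0.6]
gripper_width: 22.9
```

```bash
python3 go.py 447.5 228 135 -1.2; python3 m.py side cone_pack;python3 - <<'E'
from h import *
d=bot.get_image("side"); cv2.imwrite("pics/s13.png",cv2.resize(d["img"][90:270,140:380],None,fx=3,fy=3))
E
```

```text
t 39.5 tcp [447.8 228.5 150.1] x [-0.02  -1.    -0.001] y [ 0.002  0.001 -1.   ] z [ 1.    -0.02   0.002] F [-0.8  0.3 -0.6] w 22.9 q [ 0.34   0.457  1.963 -0.     0.72   0.361]
az now -1.2 d [ 0.6 15.1 -0.3] norm 15.2 rv [-0.0018  0.0007 -0.0007]
side cone_pack 0.74 348 top 173.0 mid [446.8 216.7 173.9] mean [446.7 215.8 172.9] pct [[435.0, 192.0, 90.0], [518.0, 361.0, 177.0]]
```

View pics/s13.png

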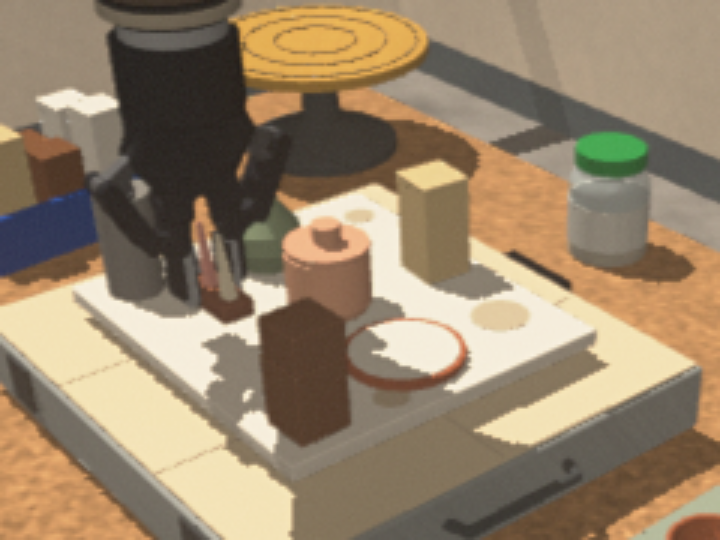

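Emit:
send_rows:
  commands: [0.5,10,0,-0.002,0,0,0.1,0,10,0,0,0,0,0.1,0,7,0,0,0,0,0.1,0,0,0,0,0,0,0.1,0,0,0,0,0,0,0.1]

```text
time: 40.15
tcp_pos: [447.6, 227.6, 119.9]
orientation: [0.494, -0.495, 0.506, -0.505]
contact_force: [0.6, 0.7, -0.3]
gripper_width: 23.2
```

```bash
python3 go.py 447.5 228 113 -1.2
```

```text
t 40.15 tcp [447.6 227.6 119.9] x [-0.021 -1.    -0.   ] y [-0.002  0.    -1.   ] z [ 1.    -0.021 -0.002] F [ 0.6  0.7 -0.3] w 23.2 q [3.380e-01 5.060e-01 1.988e+00 1.000e-03 6.490e-01 3.580e-01]
az now -1.2 d [-0.4  6.9 -0.1] norm 6.9 rv [ 0.0018  0.0001 -0.0001]
```

Emit:
send_rows:
  commands: [0,3,0,0.002,0,0,0.1,0,2,0,0,0,0,0.1,0,0,0,0,0,0,0.1]

```text
time: 40.45
tcp_pos: [447.7, 227.7, 114.6]
orientation: [-0.495, 0.494, -0.505, 0.505]
contact_force: [-0.7, -0.1, -0.2]
gripper_width: 23.0
```

Emit:
send_rows:
  commands: [0,1,0,0,0,0,0.1,0,0,0,0,0,0,0.1]

```text
time: 40.65
tcp_pos: [447.8, 227.7, 113.8]
orientation: [-0.495, 0.494, -0.505, 0.505]
contact_force: [0.2, -0.9, -0.8]
gripper_width: 23.1
```

Emit:
send_rows:
  commands: [0,1,0,0,0,0,0.1,0,0,0,0,0,0,0.1]

```text
time: 40.85
tcp_pos: [447.9, 227.7, 112.8]
orientation: [-0.495, 0.494, -0.505, 0.505]
contact_force: [-0.4, -0.5, 0.8]
gripper_width: 23.2
```

Emit:
send_rows:
  commands: [0,1,0,0,0,0,0.1,0,0,0,0,0,0,0.1]

```text
time: 41.05
tcp_pos: [448.0, 227.8, 112.5]
orientation: [-0.496, 0.494, -0.505, 0.506]
contact_force: [-0.5, 0.2, -0.9]
gripper_width: 22.9
```

Emit:
send_rows:
  commands: [0,0.7,0,0,0,0,0.1,0,0,0,0,0,0,0.1]

```text
time: 41.25
tcp_pos: [448.1, 227.8, 112.5]
orientation: [-0.496, 0.494, -0.505, 0.506]
contact_force: [0.6, 0.1, -1.4]
gripper_width: 23.1
```

Emit:
send_rows:
  commands: [0,0,0,0,0,0,0.35,0,0,0,0,0,0,0.5,0,0,0,0,0,0,0.6,0,-8,0,0,0,0,0.6,0,-20,0,0,0,0,0.6,0,-40,0,0,0,0,0.7,0,-40,0,0,0,0,1,0,-20,0,0,0,0,1,0,0,0,0,0,0,1]

```text
time: 42.15
tcp_pos: [447.4, 227.6, 246.7]
orientation: [-0.495, 0.494, -0.505, 0.505]
contact_force: [1.1, -1.3, 0.3]
gripper_width: 85.5
```

```bash
python3 go.py 468.5 -335.5 150 -75; python3 m.py side,top cone_pack mug cookie;python3 - <<'E'
from h import *
d=bot.get_image("side"); cv2.imwrite("pics/s14.png",cv2.resize(d["img"][90:270,140:380],None,fx=3,fy=3))
E
```

```text
t 42.15 tcp [447.4 227.6 246.7] x [-0.021 -1.    -0.001] y [ 0.001  0.    -1.   ] z [ 1.    -0.021  0.001] F [ 1.1 -1.3  0.3] w 85.5 q [0.339 0.321 1.86  0.    0.96  0.36 ]
az now -1.2 d [562.6  96.5  32.7] norm 571.7 rv [-8.0000e-04  1.2881e+00 -1.3000e-03]
side cone_pack 0.71 438 top 131.7 mid [447.2 226.1 133.3] mean [447.1 221.5 131.8] pct [[435.0, 192.0, 91.0], [481.0, 288.0, 137.0]]
side mug 0.7 2555 top 76.8 mid [ 468.  -335.9   75. ] mean [ 467.4 -337.3   75.2] pct [[421.0, -366.0, 24.0], [497.0, -309.0, 77.0]]
side cookie 0.96 804 top 99.7 mid [518.7 138.8 119. ] mean [532.7 135.2  98.3] pct [[496.0, 98.0, 92.0], [572.0, 175.0, 100.0]]
top cone_pack 0.96 506 top 137.8 mid [456.1 208.3 291.7] mean [450.6 222.4 169.6] pct [[437.0, 192.0, 90.0], [461.0, 261.0, 144.0]]
top mug 0.73 1056 top 76.3 mid [ 468.6 -334.4   75.2] mean [ 467.9 -332.8   74.9] pct [[426.0, -363.0, 21.0], [497.0, -304.0, 78.0]]
top mug 0.26 456 top 136.5 mid [448.7 228.4 139.1] mean [449.  226.7 138.6] pct [[438.0, 193.0, 100.0], [460.0, 260.0, 143.0]]
top cookie 0.58 1533 top 100.1 mid [535.9 138.8  98.3] mean [535.5 138.8  97.5] pct [[497.0, 100.0, 90.0], [574.0, 177.0, 101.0]]
```

View pics/s14.png

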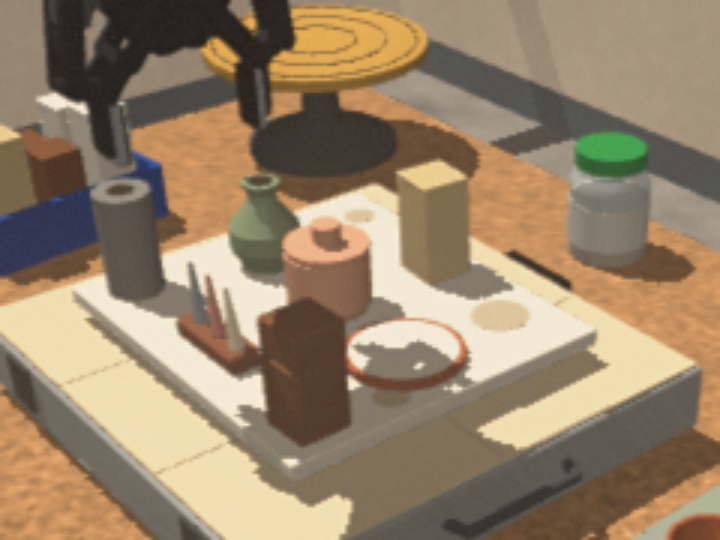

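Emit:
send_rows:
  commands: [0,0,0,0,0.14,0,1,0,0,0,0,0.14,0,1,0,0,0,0,0.14,0,1,0,0,0,0,0.14,0,1,0,0,0,0,0.14,0,1,0,0,0,0,0.14,0,1,0,0,0,0,0.14,0,1,0,0,0,0,0.14,0,1,0,0,0,0,0.14,0,1,0,0,0,0,0,0,1]

```text
time: 43.6
tcp_pos: [446.1, 227.0, 238.5]
orientation: [-0.08, 0.089, -0.701, 0.703]
contact_force: [-0.6, -1.5, 0.1]
gripper_width: 85.3
```

```bash
python3 go.py 468.5 -335.5 150 -75
```

```text
t 43.6 tcp [446.1 227.  238.5] x [-0.971 -0.237  0.013] y [-0.012 -0.004 -1.   ] z [ 0.237 -0.972  0.001] F [-0.6 -1.5  0.1] w 85.3 q [ 0.339  0.334  1.866 -0.     0.956  1.67 ]
az now -76.3 d [110.3  90.7 551.7] norm 569.9 rv [-0.0012 -0.0227  0.0131]
```

Emit:
send_rows:
  commands: [4,0,20,0,-0.02,0.013,1,9,0,41,0,0,0,1,9,0,41,0,0,0,1,9,0,41,0,0,0,1,9,0,41,0,0,0,1,9,0,41,0,0,0,1,9,5,41,0,0,0,1,9,10,41,0,0,0,1,9,12,41,0,0,0,1,9,12,41,0,0,0,1,9,12,41,0,0,0,1,5,12,41,0,0,0,1,3,12,25,0,0,0,1,0,8,10,0,0,0,1,0,0,0,0,0,0,1,0,0,0,0,0,0,1]

```text
time: 45.2
tcp_pos: [493.8, -306.4, 149.4]
orientation: [0.117, -0.118, 0.698, -0.697]
contact_force: [0.4, 0.5, 0.2]
gripper_width: 85.6
```

```bash
python3 go.py 468.5 -335.5 110 -75; python3 m.py wrist mug; python3 - <<'E'
from h import *
# fisheye cloud
d=bot.get_image("wrist"); f=240/np.tan(np.radians(d["fov_y"])/2)
e=bot.outline_of("wrist","mug")[0]
v,u=np.nonzero(e["pixels"]); dx=u-d["cx"]; dy=v-d["cy"]; r=np.hypot(dx,dy); th=r/f
z=d["depth"][v,u]; k=z*np.tan(th)/np.maximum(r,1e-6)
P=np.c_[dx*k,dy*k,z][z>0]@rot(d["attitude"]).as_matrix().T+np.array(d["position"])
T=P[P[:,2]>68]; print(len(P),len(T),((np.percentile(T,1,axis=0)+np.percentile(T,99,axis=0))/2).round(1), np.percentile(T,[1,99],axis=0).round(0).tolist())
E
```

```text
t 45.2 tcp [ 493.8 -306.4  149.4] x [-0.945 -0.327  0.   ] y [-0.001  0.001 -1.   ] z [ 0.327 -0.945 -0.001] F [0.4 0.5 0.2] w 85.6 q [-0.669  0.549  1.772  0.     0.822  0.568]
az now -70.9 d [33.4 39.4 19.2] norm 55.1 rv [0.0008 0.0718 0.0005]
wrist mug 0.81 9646 top 75.9 mid [ 470.7 -335.6   73.7] mean [ 471.8 -335.4   74.7] pct [[435.0, -363.0, 22.0], [500.0, -307.0, 76.0]]
9384 2701 [ 469.6 -336.2   72.6] [[439.0, -366.0, 68.0], [500.0, -307.0, 77.0]]
```

View pics/m_wrist.png

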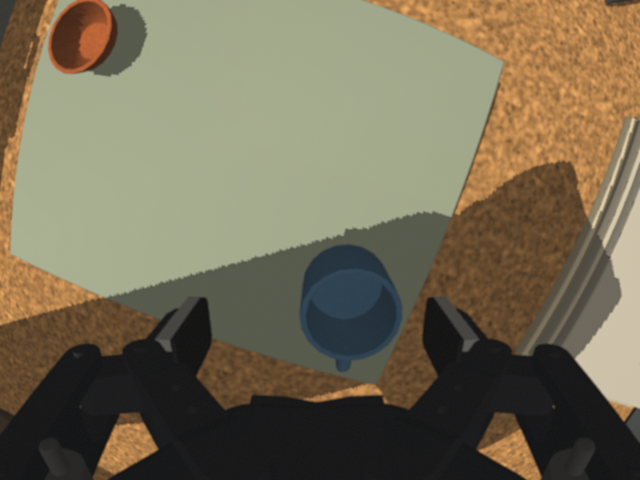

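Emit:
send_rows:
  commands: [17,0,10,0,0.035,0,1,16,0,9,0,0.035,0,1,0,0,0,0,0,0,1,0,0,0,0,0,0,1]

```text
time: 45.8
tcp_pos: [468.4, -333.5, 152.3]
orientation: [-0.094, 0.092, -0.7, 0.702]
contact_force: [0.7, 0.1, -0.5]
gripper_width: 85.6
```

```bash
python3 go.py 469 -335.8 100 -75
```

```text
t 45.8 tcp [ 468.4 -333.5  152.3] x [-0.965 -0.261 -0.002] y [ 0.003 -0.002 -1.   ] z [ 0.261 -0.965  0.003] F [ 0.7  0.1 -0.5] w 85.6 q [-0.734  0.537  1.787  0.     0.814  0.573]
az now -74.9 d [ 0.1 52.3  2.2] norm 52.4 rv [-0.0026  0.0021 -0.0021]
```

Emit:
send_rows:
  commands: [0,0,2,-0.003,0.002,-0.002,1,0,10,0,0,0,0,1,0,12,0,0,0,0,1,0,12,0,0,0,0,1,0,10,0,0,0,0,1,0,0,0,0,0,0,1,0,0,0,0,0,0,1]

```text
time: 46.5
tcp_pos: [469.4, -334.0, 103.1]
orientation: [0.093, -0.094, 0.702, -0.7]
contact_force: [0.1, -0.3, 0.7]
gripper_width: 85.1
```

```bash
python3 go.py 469 -335.8 56 -75
```

```text
t 46.5 tcp [ 469.4 -334.   103.1] x [-0.965 -0.261  0.001] y [-0.002  0.002 -1.   ] z [ 0.261 -0.965 -0.003] F [ 0.1 -0.3  0.7] w 85.1 q [-7.330e-01  6.100e-01  1.817e+00  1.000e-03  7.180e-01  5.730e-01]
az now -74.9 d [ 0.8 47.1  1.7] norm 47.1 rv [0.0026 0.0022 0.0011]
```

Emit:
send_rows:
  commands: [0.8,0,1.7,0.002,0.002,0.001,1,0,10,0,0,0,0,1,0,12,0,0,0,0,1,0,10,0,0,0,0,1,0,8,0,0,0,0,1,0,5,0,0,0,0,1,0,0,0,0,0,0,1,0,0,0,0,0,0,1]

```text
time: 47.3
tcp_pos: [469.1, -336.2, 54.0]
orientation: [0.092, -0.092, 0.701, -0.701]
contact_force: [-0.3, -0.7, 0.7]
gripper_width: 85.7
```

```bash
python3 go.py 469 -335.8 56 -75;python3 - <<'E'
from h import *
d=bot.get_image("side"); cv2.imwrite("pics/s15.png",cv2.resize(d["img"][290:460,360:560],None,fx=3.5,fy=3.5))
E
```

```text
t 47.3 tcp [ 469.1 -336.2   54. ] x [-0.966 -0.259  0.   ] y [-0.  0. -1.] z [ 0.259 -0.966 -0.   ] F [-0.3 -0.7  0.7] w 85.7 q [-0.736  0.686  1.841  0.     0.615  0.572]
az now -75.0 d [ 0.  -2.  -0.4] norm 2.0 rv [0.0003 0.0001 0.    ]
```

View pics/s15.png

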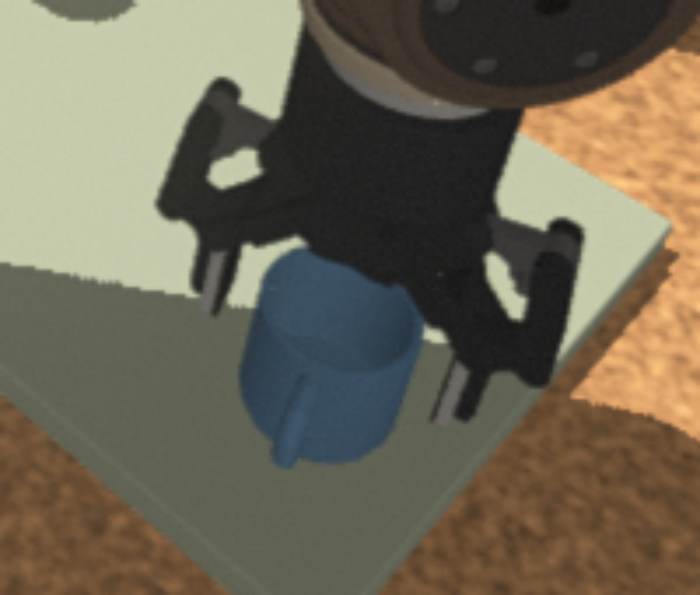

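Emit:
send_rows:
  commands: [0,-1,0,0,0,0,0.85,0,0,0,0,0,0,0.7,0,0,0,0,0,0,0.5,0,0,0,0,0,0,0.5,0,0,0,0,0,0,0.5,0,0,0,0,0,0,0.5]
  force: 35

```text
time: 47.95
tcp_pos: [469.5, -336.4, 56.4]
orientation: [-0.093, 0.092, -0.701, 0.702]
contact_force: [-0.4, 0.1, -1.4]
gripper_width: 59.9
```

```bash
python3 go.py 469 -335.8 230 -75
```

```text
t 47.95 tcp [ 469.5 -336.4   56.4] x [-0.966 -0.259 -0.001] y [ 0.001 -0.001 -1.   ] z [ 0.259 -0.966  0.002] F [-0.4  0.1 -1.4] w 59.9 q [-0.736  0.682  1.84   0.     0.617  0.573]
az now -75.0 d [ 1.000e-01 -1.736e+02 -5.000e-01] norm 173.6 rv [-0.0015  0.0001 -0.0011]
```

Emit:
send_rows:
  commands: [0,-10,0,0,0,0,0.5,0,-25,0,0,0,0,0.5,0,-40,0,0,0,0,0.5,0,-40,0,0,0,0,0.5,0,-40,0,0,0,0,0.5,0,-30,0,0,0,0,0.5,0,-10,0,0,0,0,0.5,0,0,0,0,0,0,0.5]

```text
time: 48.75
tcp_pos: [468.3, -335.4, 261.8]
orientation: [-0.092, 0.092, -0.701, 0.701]
contact_force: [-0.5, -0.1, -1.8]
gripper_width: 60.0
```

Emit:
send_rows:
  commands: [0,0,0,0,-0.14,0,0.5,0,0,0,0,-0.14,0,0.5,0,0,0,0,-0.14,0,0.5,0,0,0,0,-0.14,0,0.5,0,0,0,0,-0.14,0,0.5,0,0,0,0,-0.14,0,0.5,0,0,0,0,-0.14,0,0.5,0,0,0,0,-0.14,0,0.5,0,0,0,0,-0.14,0,0.5,0,0,0,0,0,0,0.5]

```text
time: 49.75
tcp_pos: [464.0, -331.8, 243.1]
orientation: [0.5, -0.501, 0.509, -0.49]
contact_force: [0.9, 0.1, -1.2]
gripper_width: 59.8
```

```bash
python3 go.py 535 138 240 -1.2;python3 - <<'E'
from h import *
d=bot.get_image("side"); cv2.imwrite("pics/s16.png",d["img"])
E
```

```text
t 49.75 tcp [ 464.  -331.8  243.1] x [ 0.001 -1.    -0.018] y [-0.02   0.018 -1.   ] z [ 1.     0.001 -0.019] F [ 0.9  0.1 -1.2] w 59.8 q [-0.737  0.43   1.689  0.     1.049 -0.738]
az now 0.1 d [-469.6   10.2   71.7] norm 475.1 rv [ 0.0197  0.0221 -0.0178]
```

View pics/s16.png

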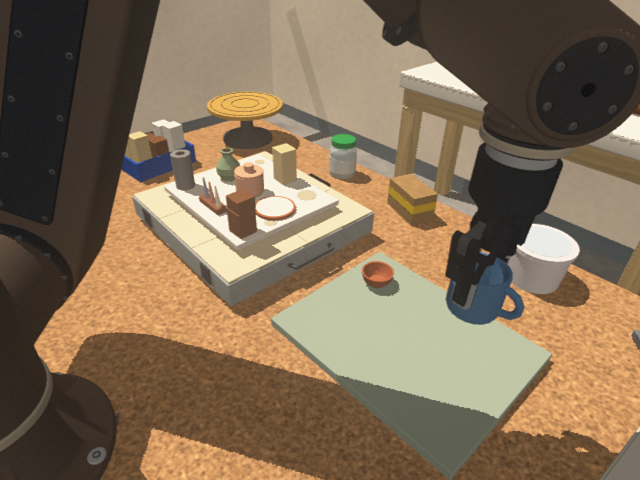

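Emit:
send_rows:
  commands: [-20,0,3,0.02,0.022,-0.018,0.5,-41,-2,6.5,0,0,0,0.5,-41,0,6.5,0,0,0,0.5,-41,0,6.5,0,0,0,0.5,-41,0,6.5,0,0,0,0.5,-41,0,6.5,0,0,0,0.5,-41,0,6.5,0,0,0,0.5,-41,0,6.5,0,0,0,0.5,-41,0,6.5,0,0,0,0.5,-41,0,6.5,0,0,0,0.5,-35,0,5,0,0,0,0.5,-20,0,3,0,0,0,0.5,-8,0,0,0,0,0,0.5,0,0,0,0,0,0,0.5,0,0,0,0,0,0,0.5]

```text
time: 51.3
tcp_pos: [557.0, 132.5, 233.5]
orientation: [0.472, -0.478, 0.528, -0.52]
contact_force: [0.5, -0.8, -0.4]
gripper_width: 59.8
```

```bash
python3 go.py 535 138 200 -1.2
```

```text
t 51.3 tcp [557.  132.5 233.5] x [-0.096 -0.995 -0.001] y [-0.014  0.002 -1.   ] z [ 0.995 -0.096 -0.014] F [ 0.5 -0.8 -0.4] w 59.8 q [0.117 0.439 1.703 0.005 1.014 0.211]
az now -5.5 d [ -3.3  33.8 -21.9] norm 40.4 rv [ 0.0141 -0.0757 -0.0016]
```

Emit:
send_rows:
  commands: [-2,0,-11,0.014,-0.04,0,0.5,-1,0,-11,0,-0.035,0,0.5,0,0,0,0,0,0,0.5,0,10,0,0,0,0,0.5,0,10,0,0,0,0,0.5,0,10,0,0,0,0,0.5,0,0,0,0,0,0,0.5]

```text
time: 52.0
tcp_pos: [534.7, 132.5, 200.5]
orientation: [0.493, -0.493, 0.508, -0.507]
contact_force: [-0.0, 0.1, -1.2]
gripper_width: 60.2
```

```bash
python3 go.py 535 138 150 -1.2; python3 m.py side,top mug cookie
```

```text
t 52.0 tcp [534.7 132.5 200.5] x [-0.029 -1.    -0.001] y [-0.001  0.001 -1.   ] z [ 1.    -0.029 -0.001] F [-0.   0.1 -1.2] w 60.2 q [1.230e-01 4.450e-01 1.799e+00 1.000e-03 8.990e-01 1.510e-01]
az now -1.7 d [-5.5 50.5  0.2] norm 50.8 rv [ 0.0011 -0.0081 -0.0007]
side mug 0.6 1124 top 220.7 mid [533.6 130.  226.7] mean [537.8 126.8 218.9] pct [[505.0, 82.0, 165.0], [562.0, 161.0, 222.0]]
side cookie 0.55 805 top 99.7 mid [534.5 138.   97.2] mean [532.8 134.5  98.2] pct [[496.0, 98.0, 91.0], [576.0, 176.0, 100.0]]
side cookie 0.5 16215 top 91.7 mid [534.2 225.5 116.4] mean [518.8 189.3  90.9] pct [[354.0, 28.0, 19.0], [703.0, 392.0, 92.0]]
```

View pics/m_side.png

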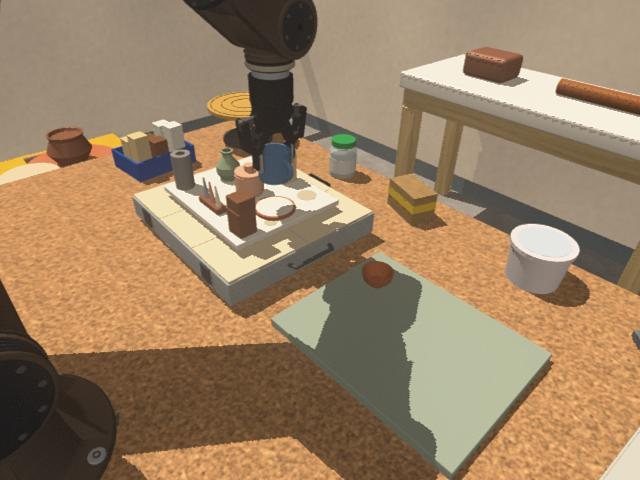

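Emit:
send_rows:
  commands: [-6.2,0,0.5,0.001,-0.008,-0.001,0.5,0,0,0,0,0,0,0.5,0,10,0,0,0,0,0.5,0,12,0,0,0,0,0.5,0,12,0,0,0,0,0.5,0,10,0,0,0,0,0.5,0,0,0,0,0,0,0.5,0,0,0,0,0,0,0.5]

```text
time: 53.1
tcp_pos: [535.9, 139.7, 154.2]
orientation: [-0.496, 0.494, -0.504, 0.505]
contact_force: [0.4, 0.2, -1.4]
gripper_width: 59.9
```

```bash
python3 go.py 535.5 138.7 136 -1.2
```

```text
t 53.1 tcp [535.9 139.7 154.2] x [-0.019 -1.     0.   ] y [ 0.003 -0.    -1.   ] z [ 1.    -0.019  0.003] F [ 0.4  0.2 -1.4] w 59.9 q [ 1.360e-01  5.090e-01  1.838e+00 -1.000e-03  7.920e-01  1.560e-01]
az now -1.1 d [ 1.  18.2 -0.4] norm 18.2 rv [-0.0025  0.0015  0.    ]
```

Emit:
send_rows:
  commands: [1,7,-0.4,-0.002,0,0,0.5,0,6,0,0,0,0,0.5,0,0,0,0,0,0,0.5]

```text
time: 53.4
tcp_pos: [535.7, 138.5, 140.6]
orientation: [-0.495, 0.495, -0.505, 0.505]
contact_force: [-0.4, -0.3, -0.9]
gripper_width: 60.0
```

```bash
python3 go.py 535.5 138.7 136 -1.2;python3 m.py side mug cookie; python3 - <<'E'
from h import *
d=bot.get_image("side"); cv2.imwrite("pics/s17.png",cv2.resize(d["img"][90:270,140:380],None,fx=3,fy=3))
E
```

```text
t 53.4 tcp [535.7 138.5 140.6] x [-0.02 -1.   -0.  ] y [ 0.001  0.    -1.   ] z [ 1.    -0.02   0.001] F [-0.4 -0.3 -0.9] w 60.0 q [ 0.134  0.529  1.849 -0.     0.762  0.153]
az now -1.1 d [-0.1  4.6 -0.2] norm 4.6 rv [-0.0014  0.0014 -0.0001]
side mug 0.9 1001 top 160.8 mid [535.1 133.4 158.7] mean [539.  130.7 158.8] pct [[506.0, 88.0, 107.0], [563.0, 167.0, 162.0]]
side cookie 0.55 414 top 99.8 mid [517.4 133.3 118.6] mean [521.5 121.6  98.2] pct [[494.0, 98.0, 91.0], [566.0, 167.0, 100.0]]
```

View pics/s17.png

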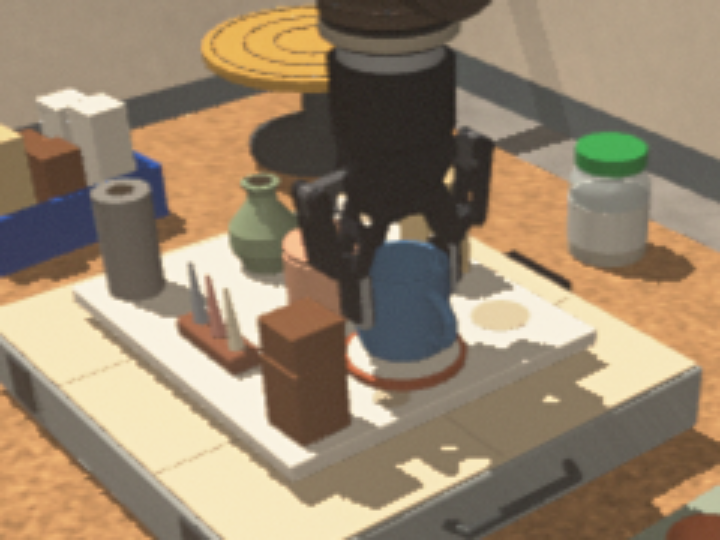

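Mug is centred over the cookie; lower it.

Emit:
send_rows:
  commands: [0,2.5,0,-0.001,0,0,0.5,0,0,0,0,0,0,0.5]

```text
time: 53.8
tcp_pos: [536.2, 138.7, 139.3]
orientation: [-0.496, 0.494, -0.504, 0.505]
contact_force: [-0.7, -0.4, -1.0]
gripper_width: 60.3
```

Emit:
send_rows:
  commands: [0,1,0,0,0,0,0.5,0,0,0,0,0,0,0.5]

```text
time: 54.0
tcp_pos: [536.3, 138.7, 138.3]
orientation: [-0.496, 0.494, -0.504, 0.505]
contact_force: [0.6, 0.3, 0.2]
gripper_width: 59.9
```

Emit:
send_rows:
  commands: [0,1,0,0,0,0,0.5,0,0,0,0,0,0,0.5]

```text
time: 54.2
tcp_pos: [536.3, 138.7, 137.3]
orientation: [-0.496, 0.494, -0.504, 0.505]
contact_force: [-0.7, -0.6, -1.1]
gripper_width: 59.7
```

Emit:
send_rows:
  commands: [0,1,0,0,0,0,0.5,0,0,0,0,0,0,0.5]

```text
time: 54.4
tcp_pos: [536.3, 138.7, 136.2]
orientation: [-0.496, 0.494, -0.504, 0.505]
contact_force: [0.0, 0.5, -1.5]
gripper_width: 60.4
```

Emit:
send_rows:
  commands: [0,1,0,0,0,0,0.5,0,0,0,0,0,0,0.5]

```text
time: 54.6
tcp_pos: [536.3, 138.7, 135.1]
orientation: [-0.496, 0.494, -0.504, 0.505]
contact_force: [-0.0, 0.0, -1.6]
gripper_width: 59.7
```

Emit:
send_rows:
  commands: [0,1,0,0,0,0,0.5,0,0,0,0,0,0,0.5]

```text
time: 54.8
tcp_pos: [536.5, 138.8, 135.3]
orientation: [-0.496, 0.494, -0.504, 0.506]
contact_force: [0.6, -0.3, -1.0]
gripper_width: 59.9
```

Contact. Release slowly and rise.

Emit:
send_rows:
  commands: [0,0,0,0,0,0,0.75,0,0,0,0,0,0,0.85,0,0,0,0,0,0,1,0,0,0,0,0,0,1,0,-8,0,0,0,0,1,0,-20,0,0,0,0,1,0,-35,0,0,0,0,1,0,-40,0,0,0,0,1,0,-40,0,0,0,0,1,0,-20,0,0,0,0,1,0,0,0,0,0,0,1]

```text
time: 55.9
tcp_pos: [535.4, 138.6, 307.1]
orientation: [-0.496, 0.494, -0.504, 0.505]
contact_force: [0.2, -0.0, -0.5]
gripper_width: 85.4
```

Emit:
send_rows:
  commands: [40,0,0,0,0,0,1,40,0,0,0,0,0,1,40,0,0,0,0,0,1,40,0,0,0,0,0,1,40,0,0,0,0,0,1,30,0,0,0,0,0,1,0,0,0,0,0,0,1,0,0,0,0,0,0,1,0,0,0,0,0,0,1]

```text
time: 56.8
tcp_pos: [528.3, -98.2, 301.5]
orientation: [0.496, -0.496, 0.506, -0.503]
contact_force: [0.3, 0.3, -0.3]
gripper_width: 85.2
```

```bash
python3 m.py side,top mug cookie jar jar_lid cone_pack stub post_short post_round post_square; python3 - <<'E'
from h import *
st()
d=bot.get_image("side"); t=bot.get_image("top")
cv2.imwrite("pics/fin.png",np.vstack([cv2.resize(d["img"][110:270,130:380],(700,448))[:300*2],])); cv2.imwrite("pics/fint.png",cv2.resize(t["img"][140:340,100:330],None,fx=2.8,fy=2.8))
E
```

```text
side mug 0.83 1139 top 155.1 mid [535.  134.7 153.2] mean [534.2 136.6 153.1] pct [[506.0, 88.0, 102.0], [564.0, 167.0, 156.0]]
side cookie 0.7 366 top 100.6 mid [510.  136.  120.1] mean [515.9 121.9  99.2] pct [[492.0, 97.0, 91.0], [556.0, 169.0, 109.0]]
side cookie 0.61 711 top 167.4 mid [626.1 220.3 165.4] mean [625.2 217.6 166.1] pct [[608.0, 201.0, 96.0], [643.0, 240.0, 168.0]]
side jar 0.66 333 top 137.3 mid [495.8 168.7 149.7] mean [510.1 197.7 139.2] pct [[461.0, 129.0, 100.0], [538.0, 236.0, 167.0]]
side jar_lid 0.66 377 top 155.9 mid [539.3 225.9 154.1] mean [536.9 223.9 154.8] pct [[510.0, 198.0, 137.0], [567.0, 256.0, 157.0]]
side cone_pack 0.68 485 top 139.3 mid [447.5 228.9 140.3] mean [447.6 227.5 139.2] pct [[436.0, 191.0, 92.0], [465.0, 264.0, 143.0]]
side stub 0.91 550 top 167.6 mid [442.6 114.6 165.2] mean [441.3 112.3 166.1] pct [[424.0, 96.0, 144.0], [460.0, 133.0, 168.0]]
side post_short 0.81 638 top 139.7 mid [441.1 113.1 138.2] mean [434.  103.9 138.2] pct [[423.0, 96.0, 94.0], [459.0, 131.0, 141.0]]
side post_round 0.84 773 top 167.5 mid [448.  337.3 165.4] m
[... 850 characters left out ...]
top stub 0.4 453 top 100.5 mid [535.8 135.3 125.4] mean [528.4 125.2  98.5] pct [[496.0, 100.0, 90.0], [576.0, 166.0, 110.0]]
top post_short 0.4 14 top 125.8 mid [452.6  97.5 123.9] mean [452.6  97.5 124. ] pct [[431.0, 97.0, 113.0], [458.0, 98.0, 126.0]]
top post_round 0.82 663 top 168.2 mid [450.6 338.7 166.8] mean [450.4 338.  166.2] pct [[434.0, 319.0, 97.0], [469.0, 356.0, 169.0]]
top post_square 0.69 731 top 167.8 mid [629.3 221.6 165.7] mean [629.2 221.4 165.7] pct [[609.0, 202.0, 89.0], [660.0, 241.0, 168.0]]
t 57.8 tcp [528.4 -98.8 302. ] x [-0.017 -1.    -0.003] y [-0.002  0.003 -1.   ] z [ 1.    -0.017 -0.002] F [-1.1 -0.3  0.2] w 85.6 q [-0.308  0.315  1.702  0.002  1.127 -0.292]
```

View pics/fin.png

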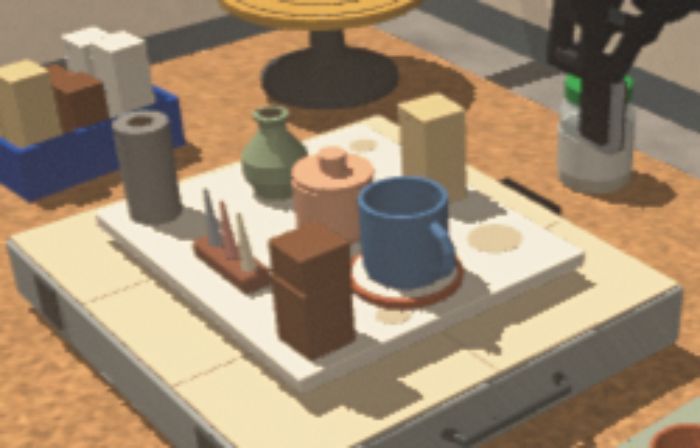

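View pics/fint.png

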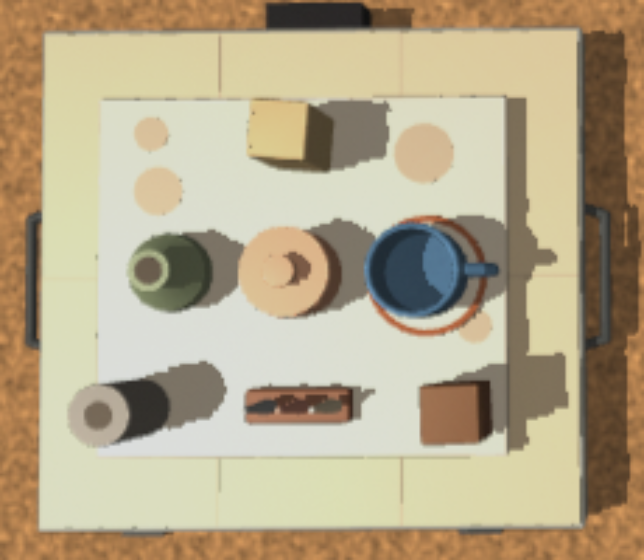

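Everything stands where it should, and the arm is clear. Handing in.

```bash
python3 -c "
from station import bot
print(bot.close_job())"
```

```text
the job is handed in; nothing more can be done
None
```

I placed all five pieces and handed the job in at about 58 s of the allowed 131 s. The hand-in reports no verdict, so everything below comes from my last pictures, taken after the arm had moved clear.

| Piece | Last check | Limit |
|---|---|---|
| Stub on short post | about 1–2 mm off centre, looks square; stacked top at about 166 mm, level with the other two posts | 8 mm |
| Jar | about 1 mm from the middle of the shelf | 15 mm |
| Lid | seated, about 1 mm off the jar's centre, knob top at 155 mm | 7 mm |
| Mug on cookie | about 1–2 mm off centre, handle pointing away from the jar | 10 mm |
| Cone pack | about 1 mm from the midpoint between the front posts, row running left to right | 15 mm |

- **Posts and cookie:** both cameras put the square and round posts within about 1 mm of where they started. The short post and cookie were largely hidden in the final pictures. What showed of them, together with earlier views, gave no sign of movement.
- **Setting down:** I lowered each piece in 1 mm steps until the arm stopped going down. The wrist force stayed within a few newtons.
- **Disagreements:** the top and side cameras differ by 1–3 mm, so I averaged them. The networks also gave a few wrong matches, mostly at low confidence, such as a post reported as a cookie. I discarded those after checking them against the pictures.

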